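# Put the milling cutters away in order of size

### The job

Put the four milling cutters away on the wooden cutter board, one standing upright in the middle of each cork pad, in order of size: the smallest on the pad next to the upright steel post, then larger and larger to the largest at the far end. Do not let any cutter topple on the way.

Things in the scene. Friction and masses are not known exactly. Their poses are not given: they have to be found in the camera images.
- mill_28_mid (a point): Shell milling cutter, an upright plain steel cylinder 28 mm in diameter and 34 mm tall with dark slanting flutes round it and a dark bore and drive slot in its top; it stands loose on the bench, 0.08 to 0.12 kg. The point is its centre, half-way up (17 mm above its underside and 17 mm below its top); z is its axis. Being round it can be gripped at any yaw.
- mill_38_mid (a point): Shell milling cutter, an upright plain steel cylinder 38 mm in diameter and 42 mm tall with dark slanting flutes round it and a dark bore and drive slot in its top; it stands loose on the bench, 0.16 to 0.24 kg. The point is its centre, half-way up (21 mm above its underside and 21 mm below its top); z is its axis. Being round it can be gripped at any yaw.
- mill_48_mid (a point): Shell milling cutter, an upright plain steel cylinder 48 mm in diameter and 50 mm tall with dark slanting flutes round it and a dark bore and drive slot in its top; it stands loose on the bench, 0.29 to 0.43 kg. The point is its centre, half-way up (25 mm above its underside and 25 mm below its top); z is its axis. Being round it can be gripped at any yaw.
- mill_58_mid (a point): Shell milling cutter, an upright plain steel cylinder 58 mm in diameter and 58 mm tall with dark slanting flutes round it and a dark bore and drive slot in its top; it stands loose on the bench, 0.44 to 0.66 kg. The point is its centre, half-way up (29 mm above its underside and 29 mm below its top); z is its axis. Being round it can be gripped at any yaw.
- pad_a: One of four identical round cork pads, 68 mm in diameter and 3 mm thick, fixed in a straight row at 75 mm pitch on a fixed dark wooden board (90 by 430 mm, 12 mm thick, lying on the bench). The letters do not tell which place in the row it has. Origin: centre of the pad's underside, 12 mm above the bench; the cork's top is 3 mm above the origin. y runs along the row, z is up.
- pad_b: One of four identical round cork pads, 68 mm in diameter and 3 mm thick, fixed in a straight row at 75 mm pitch on a fixed dark wooden board (90 by 430 mm, 12 mm thick, lying on the bench). The letters do not tell which place in the row it has. Origin: centre of the pad's underside, 12 mm above the bench; the cork's top is 3 mm above the origin. y runs along the row, z is up.
- pad_c: One of four identical round cork pads, 68 mm in diameter and 3 mm thick, fixed in a straight row at 75 mm pitch on a fixed dark wooden board (90 by 430 mm, 12 mm thick, lying on the bench). The letters do not tell which place in the row it has. Origin: centre of the pad's underside, 12 mm above the bench; the cork's top is 3 mm above the origin. y runs along the row, z is up.
- pad_d: One of four identical round cork pads, 68 mm in diameter and 3 mm thick, fixed in a straight row at 75 mm pitch on a fixed dark wooden board (90 by 430 mm, 12 mm thick, lying on the bench). The letters do not tell which place in the row it has. Origin: centre of the pad's underside, 12 mm above the bench; the cork's top is 3 mm above the origin. y runs along the row, z is up.
- post: Upright steel post, 14 mm in diameter (20 mm at its foot) and 45 mm tall, fixed at one end of the board on the line of the pads, 75 mm beyond the centre of the nearest pad; it can be at either end (the other end has only a flat 16 mm screw cap). Origin: centre of its foot, on the board's top 12 mm above the bench.
Mind the look-alikes: they are no part of the job. What is shaped like the part that bears mill_48_mid but blue or purple is not meant.

How it is judged:
By the outcome, as a careful person would: the job done as asked, in the order asked, and still so for the second after the job is handed in, with the robot touching nothing.
It also fails if it takes over 106 s, if anything falls off the work surface, if the arm or the gripper's body presses on something with over 40 N, if the wrist force passes 120 N, or if a joint passes its speed limit or range.

### The arm

A 7-joint arm with a two-finger parallel gripper is mounted at the origin on the work surface. World frame = base frame: x ahead of the robot, y to its left, z up, the work surface at z = 0. Lengths are in m, angles in rad, forces in N, time in s.
With the tool pointing down it reaches from about 0.4 to 0.85 m from the base axis. Payload 4.5 kg.
Tool frame: the origin (TCP) lies on the centre line of the jaws, within the pads' length; the fingertips stand 11 mm ahead of it and the grasp point (between the pads) lies 8 mm behind it; z points along the fingers, x is the direction in which the jaws open and shut, and the axes are right-handed (so a half turn about z gives the same grasp; the last joint's range is limited). The gripper opens to 88 mm and grips with 3 to 60 N. Pads are 18 mm wide; open, the fingers measure 123 mm over their backs; the gripper's body (75 mm by 187 mm) begins 45 mm behind the grasp point.
Start: joints at [-1.133, 0.689, -0.195, 1.565, 0.157, 0.902, -0.215], TCP at [0.246, 0.575, 0.216] pointing down, gripper open.
Joint ranges: [-3.01, 3.01], [-0.46, 2.08], [-1.47, 1.51], [0.13, 2.56], [-1, 4.14], [0.04, 2.09], [-2.66, 2.66]. Speed limits (rad/s): [2.57, 2.57, 3.14, 3.14, 3.14, 3.14, 3.14].

### API

Orientations are given as a unit quaternion [x, y, z, w].
In Python, from plant import r, vision, order, nets gives the robot as it stands.
- The arm moves only by the tool send_rows, never from a script. Its argument "series" is a list of rows, each an object with "delta_pos": the shift along the tool's x, y, z in cm, a list of three; "turn": the turn about the tool's z in degrees; "jaw": the closure, from 0 (fully open) to 1 (shut). In form: [{"delta_pos": [x, y, z], "turn": turn, "jaw": jaw}, ...]. A call has 1 to 8 rows; each row is the pose to reach, as a shift and turn from the pose commanded when the call began, along the tool's axes at that moment; what a row does not reach only later rows make up. A row lasts 1/12 s, in which the tool goes at most 41.7 mm and 7.16 degrees, less where a joint would pass 70% of its speed; a pose out of reach is approached as far as the arm can. A call with a gripper value outside its range is refused whole. The fingers move at their own pace and stop on an object; "force" is the grip in N (left out, the last holds). Time passes only in rows, so rows that repeat a pose let the fingers close. It gives the time, the measured TCP pose, the force and the opening at its end, in the units of the state.
- r.get_state(): the state, without advancing time (a new reading comes with each control period).
- vision.snapshot(name): name is "scene" or "top" or "wrist"; returns the picture (420x560x3 uint8, blue, green, red); there is no depth.
- vision.camera_params(name): a dict with "intrinsics" (3x3 intrinsics, pixels), "D" ([k1, k2, p1, p2, k3] as OpenCV has them; the pictures are not rectified), "extrinsics" (4x4, takes a point from world to camera coordinates). Camera axes: x right, y down, z forward; pixel columns grow to the right and rows downward; lengths in m; the calibration is good to about 2 mm. A picture is of the moment at which its call begins: read the wrist's pose just before it. camera_params takes no time and is no camera call; for the wrist camera it gives the pose at the moment of the call.
- order.finish_job(): hands the job in, once; it reports no verdict.
Trained networks look in the newest picture that a camera, given by its name, has taken for a name from the list of things; names that differ only in an ending like _2 or _b are one class to them, and where a whole thing is asked for, a point or a joint stands for the part that bears it (a point fixed in the world has none). Each returns a list of dicts, best first, with "score" (0 to 1); they miss things now and then, are a little off and sometimes report something else, mostly with a low value. They report only what shows in the picture. A call takes as long as a camera call. They do not tell look-alikes from the thing itself.
- nets.boxes_of(camera, label): "location" ([row, column] as shares, 0 to 1, of the picture: columns of its width, rows of its height, amid what is visible of it).
- nets.trace(camera, label): "region" (420x560 bool, what is visible of it) and "location" ([row, column] as shares, 0 to 1, of the picture: columns of its width, rows of its height, amid what is visible of it).
The state is a dict: "clock": time; "q": joint angles; "qd": joint speeds; "joint_torque": joint torques, N m; "tool_pos": TCP position; "eef_rot": TCP orientation; "contact_force": force on the tool from outside, world axes, zero at the start; "moment": the same for the moment, N m; "opening": opening from 0.0 (shut) to 1.0 (fully open).
Only numpy, scipy, OpenCV 4.12 (cv2) and the standard library are available. Lean on these libraries where they do the work, as an engineer would, in place of code of your own. Each camera call takes 0.05 s, during which the arm holds its last target.

## Working session

There is one attempt and no reset: what is moved stays moved. The work goes in short steps, Python scripts to look and compute and a tool call to move; the robot and the scene stay as the last step left them, time stands still between calls to the robot, and variables do not carry over. Pictures are saved under pics/ and viewed, and the job is handed in when it is done.

Besides the shell and the picture viewer there is one more tool, called after "Call:" as name([rows], argument=value, ...), one row to a line, values as JSON. send_rows: Moves the arm, as the interface text tells. Its arguments: {"type":"object","properties":{"series":{"type":"array"},"force":{"type":"number"}},"required":["series"]}

```bash
mkdir -p pics; ls; python3 - <<'E'
from plant import r, vision, order, nets
import cv2
s=r.get_state(); print({k:s[k] for k in('clock','tool_pos','eef_rot','opening','contact_force')})
for n in('scene','top'):
    cv2.imwrite(f'pics/{n}0.png',vision.snapshot(n))
    p=vision.camera_params(n);print(n,p)
E
```

```text
pics
{'clock': 0.0, 'tool_pos': array([0.2453975 , 0.57408913, 0.21481326]), 'eef_rot': array([ 8.34517284e-01,  5.50981019e-01, -6.95360239e-04,  5.79428175e-04]), 'opening': 0.9968780125364634, 'contact_force': array([-0.35861407,  0.08445172,  0.08402228])}
scene {'intrinsics': array([[540.24082526,   0.        , 288.69533792],
       [  0.        , 540.24082526, 211.77194306],
       [  0.        ,   0.        ,   1.        ]]), 'D': array([0.07530643, 0.        , 0.        , 0.        , 0.        ]), 'extrinsics': array([[ 0.64807302,  0.76153292, -0.00830479, -0.36781282],
       [ 0.51023335, -0.44225819, -0.73761075, -0.23527436],
       [-0.56538773,  0.47378824, -0.6751751 ,  1.41098947],
       [ 0.        ,  0.        ,  0.        ,  1.        ]])}
top {'intrinsics': array([[525.52799604,   0.        , 289.12730049],
       [  0.        , 525.52799604, 212.71367729],
       [  0.        ,   0.        ,   1.        ]]), 'D': array([-0.16082482,  0.        ,  0.        ,  0.        ,  0.        ]), 'extrinsics': array([[-0.0215336 , -0.99940404,  0.02697887,  0.02219134],
       [-0.99350839,  0.01837598, -0.11226484,  0.53475621],
       [ 0.11170217, -0.0292212 , -0.99331201,  0.97832565],
       [ 0.        ,  0.        ,  0.        ,  1.        ]])}
```

View pics/scene0.png

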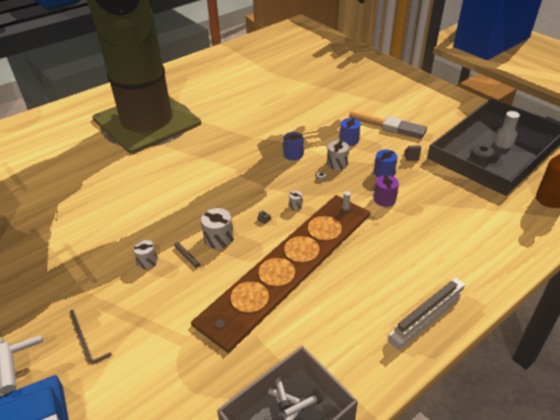

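View pics/top0.png

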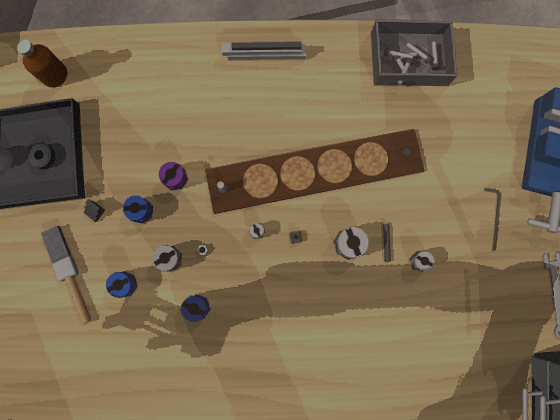

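The top view shows four steel cylinders at about (166,257), (257,230), (353,242) and (423,260). The blue and purple look-alikes are at (137,208), (120,284), (195,308) and (172,175). The post is at (221,185), at the left end of the board. The pads are at (261,181), (298,173), (335,166) and (371,159). Next I run the networks and enlarge.

```bash
cat > h.py <<'E'
import numpy as np, cv2
from plant import r, vision, order, nets
def ray(cam,uv):
    p=vision.camera_params(cam) if isinstance(cam,str) else cam
    T=p['extrinsics'];R=T[:3,:3];t=T[:3,3]
    n=cv2.undistortPoints(np.array(uv,float).reshape(-1,1,2),p['intrinsics'],p['D']).reshape(-1,2)
    d=np.c_[n,np.ones(len(n))]@R
    return -R.T@t,d
def onz(cam,uv,z):
    c,d=ray(cam,uv); return c+d*((z-c[2])/d[:,2])[:,None]
def proj(cam,P):
    p=vision.camera_params(cam) if isinstance(cam,str) else cam
    T=p['extrinsics']
    return cv2.projectPoints(np.array(P,float).reshape(-1,1,3),cv2.Rodrigues(T[:3,:3])[0],T[:3,3],p['intrinsics'],p['D'])[0].reshape(-1,2)
E
python3 - <<'E'
from h import *
H={'mill_28_mid':.017,'mill_38_mid':.021,'mill_48_mid':.025,'mill_58_mid':.029}
for cam in('top','scene'):
    im=vision.snapshot(cam)
    for l in list(H)+['pad_a','post']:
        for d in nets.trace(cam,l):
            if d['score']<.3: continue
            uv=np.array([d['location'][1]*560,d['location'][0]*420]); m=d['region']
            ys,xs=np.nonzero(m)
            z=H.get(l,.015)
            print(cam,l,round(d['score'],2),uv.round(1),m.sum(),im[m].mean(0).round(),'xy',onz(cam,[uv],z)[0].round(4))
im=vision.snapshot('top'); cv2.imwrite('pics/crop0.png',cv2.resize(im[120:330,90:450],None,fx=2.2,fy=2.2,interpolation=cv2.INTER_CUBIC))
print(r.get_state()['clock'])
E
```

```text
top mill_28_mid 0.52 [257.1 228.6] 179 [ 97. 102. 108.] xy [0.5067 0.0737 0.017 ]
top mill_38_mid 0.97 [422.4 263.4] 399 [87. 92. 99.] xy [ 0.4318 -0.2467  0.021 ]
top mill_48_mid 0.95 [194.3 308.6] 642 [60. 44. 43.] xy [0.3557 0.1954 0.025 ]
top mill_48_mid 0.94 [121.2 284.8] 595 [85. 53. 43.] xy [0.4023 0.3369 0.025 ]
top mill_48_mid 0.9 [136.4 204.7] 653 [78. 49. 40.] xy [0.5568 0.3077 0.025 ]
top mill_48_mid 0.63 [167.7 262. ] 660 [81. 87. 94.] xy [0.445  0.2459 0.025 ]
top mill_48_mid 0.56 [171.1 175.3] 602 [74. 41. 70.] xy [0.6132 0.2399 0.025 ]
top mill_58_mid 0.58 [353.5 243.7] 845 [ 97. 101. 108.] xy [ 0.4731 -0.1108  0.029 ]
top pad_a 0.81 [296.4 174.4] 891 [ 71. 106. 139.] xy [ 0.6123 -0.0049  0.015 ]
top pad_a 0.78 [262.  177.9] 924 [ 70. 104. 138.] xy [0.6064 0.0627 0.015 ]
top pad_a 0.75 [330.9 167.9] 890 [ 71. 106. 139.] xy [ 0.6242 -0.0734  0.015 ]
top pad_a 0.57 [368.7 159.7] 874 [ 71. 106. 139.] xy [ 0.6399 -0.1495  0.015 ]
top post 0.43 [223.3 184.9] 107 [83. 87. 94.] xy [0.594  0.1388 0.015 ]
scene mill_28_mid 0.79 [291.9 203.2] 279 [ 96. 118. 138.] xy [0.5045 0.0
[... 228 characters left out ...]
68.  68.] xy [0.3989 0.334  0.025 ]
scene mill_48_mid 0.78 [385.  163.9] 523 [103.  65.  64.] xy [0.5478 0.3038 0.025 ]
scene mill_48_mid 0.64 [337.1 152.8] 595 [ 89. 106. 122.] xy [0.4461 0.2518 0.025 ]
scene mill_48_mid 0.62 [385.  189.5] 717 [ 89.  59. 102.] xy [0.6087 0.2366 0.025 ]
scene mill_58_mid 0.62 [217.7 226.6] 1017 [100. 114. 129.] xy [ 0.4713 -0.1033  0.029 ]
scene pad_a 0.88 [250.5 296.7] 974 [ 67. 141. 209.] xy [ 0.6447 -0.1547  0.015 ]
scene pad_a 0.82 [276.2 270.2] 781 [ 69. 146. 216.] xy [ 0.6265 -0.0806  0.015 ]
scene pad_a 0.71 [299.3 248.3] 744 [ 67. 142. 211.] xy [ 0.6124 -0.0109  0.015 ]
scene post 0.73 [346.6 201.9] 146 [ 94. 110. 128.] xy [0.5757 0.1547 0.015 ]
0.85
```

View pics/crop0.png

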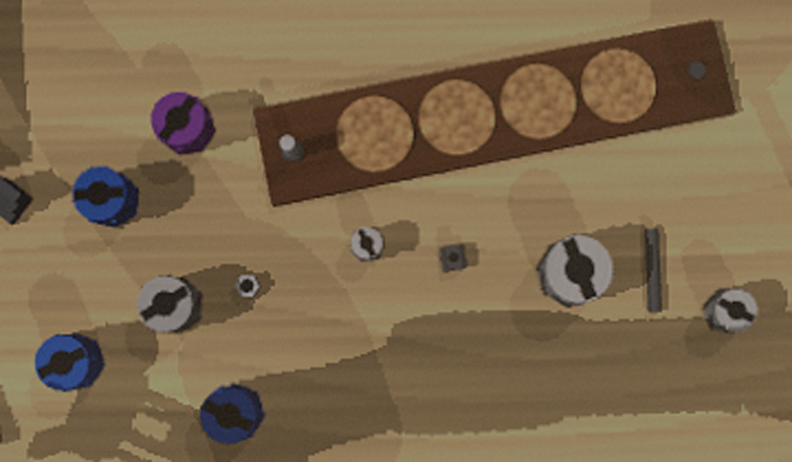

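```bash
cat >> h.py <<'E'
def pads(cam,im,mins=300):
    hsv=cv2.cvtColor(im,cv2.COLOR_BGR2HSV)
    return hsv
def cyl_pts(x,y,r,h,z0=0,n=60):
    a=np.linspace(0,2*np.pi,n,endpoint=False)
    c=np.c_[x+r*np.cos(a),y+r*np.sin(a)]
    return np.r_[np.c_[c,np.full(n,z0)],np.c_[c,np.full(n,z0+h)]]
def cyl_mask(cam,x,y,r,h,z0=0,S=4):
    q=cv2.convexHull((proj(cam,cyl_pts(x,y,r,h,z0))*S).astype(np.float32))
    m=np.zeros((420*S,560*S),np.uint8); cv2.fillConvexPoly(m,(q+S/2-.5).round().astype(int),1)
    return cv2.resize(m.astype(np.float32),(560,420),interpolation=cv2.INTER_AREA)
def fit_cyl(cam,mask,x,y,r,h,z0=0):
    from scipy.optimize import minimize
    cam=vision.camera_params(cam) if isinstance(cam,str) else cam
    M=mask.astype(np.float32)
    f=lambda p:np.abs(cyl_mask(cam,p[0]/100,p[1]/100,r,h,z0)-M).sum()/M.sum()
    o=minimize(f,[x*100,y*100],method='Nelder-Mead',options=dict(initial_simplex=np.array([[x,y],[x+.01,y],[x,y+.01]])*100,xatol=.02,fatol=1e-4))
    return o.x/100,o.fun
E
python3 - <<'E'
from h import *
G={'mill_28_mid':(.014,.034,.506,.07),'mill_38_mid':(.019,.042,.434,-.249),'mill_48_mid':(.024,.05,.445,.248),'mill_58_mid':(.029,.058,.472,-.107)}
PG=[(.606,.065),(.612,-.008),(.626,-.08),(.64,-.152)]
for cam in('top','scene'):
    im=vision.snapshot(cam)
    for l,g in G.items():
        for d in nets.trace(cam,l):
            x,f=fit_cyl(cam,d['region'],g[2],g[3],g[0],g[1])
            if d['score']>.3 and f<.5: print(cam,l,x.round(4),round(f,3))
    for d in nets.trace(cam,'pad_a'):
        if d['score']<.3: continue
        c=onz(cam,[[d['location'][1]*560,d['location'][0]*420]],.015)[0]
        x,f=fit_cyl(cam,d['region'],c[0],c[1],.034,.003,.012); print(cam,'pad',x.round(4),round(f,3))
    # colour-based pads
    b=im.astype(float); m=((b[...,2]-b[...,0])>45).astype(np.uint8)
    w=proj(cam,[[.60,.14,.012],[.66,-.2,.012]])
    pc=[]
    for g in PG:
        M=cyl_mask(cam,*g,.045,.003,.012)>0.5
        g0=M&((b[...,2]>1.55*b[...,0])&(b[...,1]>(70 if cam=='top' else 100)))
        x,f=fit_cyl(cam,g0,*g,.034,.003,.012); print(cam,'colpad',x.round(4),round(f,3),g0.sum())
print(r.get_state()['clock'])
E
```

```text
top mill_28_mid [0.5019 0.0743] 0.099
top mill_38_mid [ 0.437 -0.245] 0.066
top mill_48_mid [0.4519 0.2466] 0.049
top mill_58_mid [ 0.476  -0.1049] 0.088
top pad [ 0.629  -0.0807] 0.051
top pad [ 0.6425 -0.1545] 0.065
top pad [0.602  0.0667] 0.044
top pad [ 0.6164 -0.0071] 0.063
top colpad [0.602  0.0671] 0.117 1020
top colpad [ 0.6156 -0.0065] 0.085 1001
top colpad [ 0.6295 -0.0802] 0.082 981
top colpad [ 0.6427 -0.1538] 0.08 957
scene mill_28_mid [0.5012 0.0743] 0.134
scene mill_38_mid [ 0.4356 -0.2457] 0.052
scene mill_48_mid [0.4511 0.2471] 0.062
scene mill_58_mid [ 0.4732 -0.1062] 0.046
scene pad [ 0.6269 -0.0812] 0.131
scene pad [0.5994 0.0651] 0.076
scene pad [ 0.6414 -0.155 ] 0.043
scene pad [ 0.6126 -0.0079] 0.05
scene colpad [0.6002 0.0671] 0.115 664
scene colpad [ 0.6134 -0.0071] 0.152 802
scene colpad [ 0.6271 -0.081 ] 0.139 901
scene colpad [ 0.6408 -0.1545] 0.124 1013
1.45
```

```bash
cat >> h.py <<'E'
YAW=np.arctan2(.181,.983)
def goal(x,y,z,yaw=YAW):
    from scipy.spatial.transform import Rotation as Ro
    s=r.get_state(); R=Ro.from_quat(s['eef_rot']).as_matrix()
    d=R.T@(np.array([x,y,z])-s['tool_pos'])*100
    cur=np.arctan2(R[1,0],R[0,0]); t=np.degrees((cur-yaw+np.pi/2)%np.pi-np.pi/2)
    print('t',round(s['clock'],2),'pos',s['tool_pos'].round(4),'z-axis',R[:,2].round(4),'F',s['contact_force'].round(1),'open',round(s['opening'],3),'| delta cm',d.round(2),'turn',t.round(1),'dist',np.linalg.norm(d).round(1))
E
python3 -c "
from h import *
goal(.4515,.2469,.15)"
```

```text
t 1.45 pos [0.2456 0.5748 0.2156] z-axis [ 0.e+00  1.e-04 -1.e+00] F [-0.3  0.   0.3] open 1.0 | delta cm [-22.06  31.82   6.56] turn 56.4 dist 39.3
```

Call:
send_rows([
  {"delta_pos": [-2.2, 3.2, 0.66], "turn": 5.6, "jaw": 0},
  {"delta_pos": [-4.4, 6.4, 1.3], "turn": 11.3, "jaw": 0},
  {"delta_pos": [-6.6, 9.5, 2], "turn": 17, "jaw": 0},
  {"delta_pos": [-8.8, 12.7, 2.6], "turn": 22.6, "jaw": 0},
  {"delta_pos": [-11, 15.9, 3.3], "turn": 28.2, "jaw": 0},
  {"delta_pos": [-13.2, 19.1, 3.9], "turn": 33.8, "jaw": 0},
  {"delta_pos": [-15.4, 22.3, 4.6], "turn": 39.5, "jaw": 0},
  {"delta_pos": [-17.6, 25.4, 5.2], "turn": 45, "jaw": 0},
])

```text
clock: 2.12
tool_pos: [0.411, 0.3116, 0.1636]
eef_rot: [0.982, 0.187, 0.0, -0.0]
contact_force: [1.0, 0.7, -0.1]
opening: 0.999
```

```bash
python3 -c "
from h import *
goal(.4515,.2469,.15)"
```

```text
t 2.12 pos [0.411  0.3116 0.1636] z-axis [ 7.e-04  4.e-04 -1.e+00] F [ 1.   0.7 -0.1] open 0.999 | delta cm [1.39 7.51 1.36] turn 11.2 dist 7.8
```

Call:
send_rows([
  {"delta_pos": [0.7, 3.8, 0.7], "turn": 5.6, "jaw": 0},
  {"delta_pos": [1.4, 7.5, 1.4], "turn": 11.2, "jaw": 0},
  {"delta_pos": [1.4, 7.5, 1.4], "turn": 11.2, "jaw": 0},
])

```text
clock: 2.37
tool_pos: [0.4552, 0.2397, 0.1489]
eef_rot: [0.996, 0.085, 0.001, 0.003]
contact_force: [0.0, -0.7, 0.0]
opening: 1.002
```

```bash
python3 - <<'E'
from h import *
goal(.4515,.2469,.021)
p=vision.camera_params('wrist'); im=vision.snapshot('wrist')
for d in nets.trace('wrist','mill_48_mid'):
    if d['score']<.3: continue
    x,f=fit_cyl(p,d['region'],.4515,.2469,.024,.05); print(d['score'],d['location'],x,f)
c=cv2.convexHull(proj(p,cyl_pts(.4515,.2469,.024,.05)).astype(np.float32)).astype(int)
cv2.polylines(im,[c],True,(0,0,255),1)
cv2.imwrite('pics/w1.png',im)
E
```

```text
t 2.37 pos [0.4552 0.2397 0.1489] z-axis [ 0.002  -0.0063 -1.    ] F [ 0.  -0.7  0. ] open 1.002 | delta cm [-0.25 -0.86 12.79] turn -0.7 dist 12.8
0.88 [0.154, 0.4184] [0.45111327 0.27310899] 1.8240890502929688
0.69 [0.3312, 0.718] [0.45111327 0.27310899] 1.820104718208313
0.64 [0.4493, 0.4941] [0.45227689 0.24797744] 0.030539773404598236
0.6 [0.535, 0.2852] [0.45111327 0.27310899] 1.9820681810379028
0.58 [0.5483, 0.8066] [0.45111327 0.27310899] 1.8088079690933228
```

View pics/w1.png

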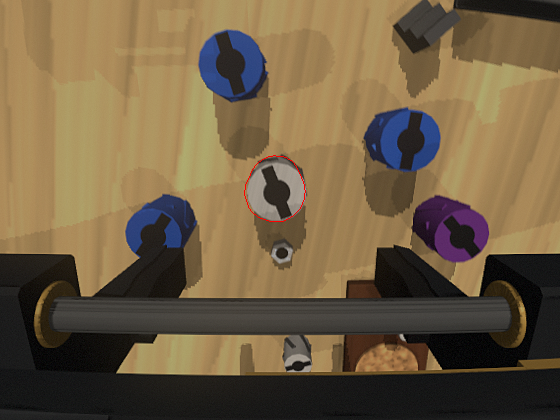

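The wrist view shows the steel cutter at (275,188) inside the red predicted outline. Around it are blue ones at (232,65), (403,140) and (160,225), and a purple one at (452,228). I'm descending on the steel one.

```bash
python3 -c "
from h import *
goal(.4518,.2475,.022)"
```

```text
t 2.47 pos [0.4518 0.2471 0.1495] z-axis [ 1.e-04 -7.e-04 -1.e+00] F [-0.7  0.7 -0.7] open 1.0 | delta cm [ 1.000e-02 -4.000e-02  1.275e+01] turn 0.0 dist 12.7
```

Call:
send_rows([
  {"delta_pos": [0, 0, 3], "turn": 0, "jaw": 0},
  {"delta_pos": [0, 0, 6.5], "turn": 0, "jaw": 0},
  {"delta_pos": [0, 0, 9.5], "turn": 0, "jaw": 0},
  {"delta_pos": [0, 0, 11.5], "turn": 0, "jaw": 0},
  {"delta_pos": [0, 0, 12.75], "turn": 0, "jaw": 0},
  {"delta_pos": [0, 0, 12.75], "turn": 0, "jaw": 0.3},
  {"delta_pos": [0, 0, 12.75], "turn": 0, "jaw": 0.6},
  {"delta_pos": [0, 0, 12.75], "turn": 0, "jaw": 0.6},
], force=25)

```text
clock: 3.13
tool_pos: [0.451, 0.2503, 0.023]
eef_rot: [0.996, 0.094, 0.001, -0.001]
contact_force: [-0.7, -0.5, -0.1]
opening: 0.796
```

Call:
send_rows([
  {"delta_pos": [0, 0, 0], "turn": 0, "jaw": 0.8},
  {"delta_pos": [0, 0, 0], "turn": 0, "jaw": 0.8},
  {"delta_pos": [0, 0, 0], "turn": 0, "jaw": 0.8},
])

```text
clock: 3.38
tool_pos: [0.4514, 0.2492, 0.023]
eef_rot: [0.996, 0.093, 0.001, -0.0]
contact_force: [-0.1, 0.1, -0.3]
opening: 0.571
```

```bash
python3 -c "
from h import *
goal(.628,-.0807,.15)"
```

```text
t 3.38 pos [0.4514 0.2492 0.023 ] z-axis [ 0.0013  0.001  -1.    ] F [-0.1  0.1 -0.3] open 0.571 | delta cm [ 11.27  35.68 -12.71] turn 0.2 dist 39.5
```

Call:
send_rows([
  {"delta_pos": [0, 0, 0], "turn": 0, "jaw": 0.8},
  {"delta_pos": [0, 0, 0], "turn": 0, "jaw": 0.8},
  {"delta_pos": [0, 0, 0], "turn": 0, "jaw": 0.8},
])

```text
clock: 3.63
tool_pos: [0.4513, 0.2491, 0.0228]
eef_rot: [0.996, 0.093, 0.001, -0.0]
contact_force: [-0.0, -0.3, 7.1]
opening: 0.529
```

Call:
send_rows([
  {"delta_pos": [0, 0, -0.5], "turn": 0, "jaw": 0.8},
  {"delta_pos": [0, 0, -2], "turn": 0, "jaw": 0.8},
  {"delta_pos": [0, 0, -4], "turn": 0, "jaw": 0.8},
  {"delta_pos": [0, 0, -6], "turn": 0, "jaw": 0.8},
  {"delta_pos": [0, 0, -8], "turn": 0, "jaw": 0.8},
  {"delta_pos": [0, 0, -10], "turn": 0, "jaw": 0.8},
  {"delta_pos": [0, 0, -11.5], "turn": 0, "jaw": 0.8},
  {"delta_pos": [0, 0, -11.5], "turn": 0, "jaw": 0.8},
])

```text
clock: 4.3
tool_pos: [0.4521, 0.2492, 0.1395]
eef_rot: [0.996, 0.093, 0.002, -0.001]
contact_force: [0.4, -0.6, -3.7]
opening: 0.526
```

```bash
python3 - <<'E'
from h import *
goal(.628,-.0807,.135)
p=vision.camera_params('wrist'); im=vision.snapshot('wrist');s=r.get_state()
for d in nets.trace('wrist','mill_48_mid'):
    if d['score']<.3: continue
    x,f=fit_cyl(p,d['region'],s['tool_pos'][0],s['tool_pos'][1],.024,.05,s['tool_pos'][2]-.022); print(d['score'],d['location'],x,f)
cv2.imwrite('pics/w2.png',im)
E
```

```text
t 4.3 pos [0.4521 0.2492 0.1395] z-axis [ 0.0036  0.0022 -1.    ] F [ 0.4 -0.6 -3.7] open 0.526 | delta cm [11.2  35.67  0.44] turn 0.2 dist 37.4
0.78 [0.3671, 0.7211] [0.44999245 0.27068187] 3.512260675430298
0.78 [0.5674, 0.8079] [0.44999245 0.27068187] 4.969831943511963
0.76 [0.611, 0.5] [0.45325657 0.24935116] 0.17566457390785217
0.65 [0.1874, 0.4223] [0.44999245 0.27068187] 3.575164556503296
0.61 [0.5662, 0.2902] [0.44999245 0.27068187] 4.1332244873046875
```

View pics/w2.png

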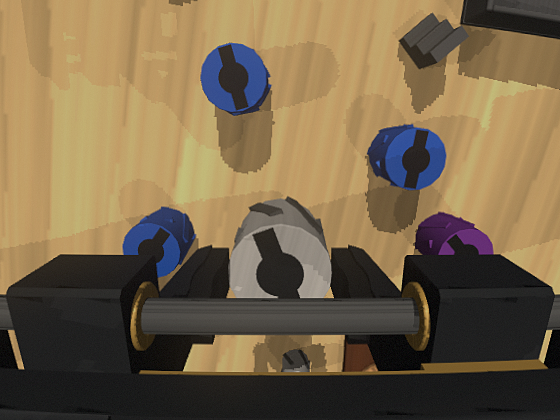

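Call:
send_rows([
  {"delta_pos": [0.4, 1.2, 0], "turn": 0, "jaw": 0.8},
  {"delta_pos": [1.2, 3.8, 0], "turn": 0, "jaw": 0.8},
  {"delta_pos": [2.2, 7, 0], "turn": 0, "jaw": 0.8},
  {"delta_pos": [3.3, 10.4, 0], "turn": 0, "jaw": 0.8},
  {"delta_pos": [4.4, 13.8, 0], "turn": 0, "jaw": 0.8},
  {"delta_pos": [5.4, 17.2, 0], "turn": 0, "jaw": 0.8},
  {"delta_pos": [6.5, 20.6, 0], "turn": 0, "jaw": 0.8},
  {"delta_pos": [7.5, 24, 0], "turn": 0, "jaw": 0.8},
], force=35)

```text
clock: 5.07
tool_pos: [0.5683, 0.025, 0.1351]
eef_rot: [0.996, 0.093, -0.002, -0.0]
contact_force: [1.2, 0.6, -4.4]
opening: 0.524
```

```bash
python3 -c "
from h import *
goal(.628,-.0807,.12)"
```

```text
t 5.07 pos [0.5683 0.025  0.1351] z-axis [-3.7e-03 -1.0e-04 -1.0e+00] F [ 1.2  0.6 -4.4] open 0.524 | delta cm [ 3.92 11.49  1.49] turn 0.2 dist 12.2
```

Call:
send_rows([
  {"delta_pos": [1.1, 3.2, 0.3], "turn": 0.2, "jaw": 0.8},
  {"delta_pos": [2.1, 6.2, 0.7], "turn": 0.2, "jaw": 0.8},
  {"delta_pos": [2.9, 8.6, 1.0], "turn": 0.2, "jaw": 0.8},
  {"delta_pos": [3.5, 10.3, 1.3], "turn": 0.2, "jaw": 0.8},
  {"delta_pos": [3.8, 11.2, 1.5], "turn": 0.2, "jaw": 0.8},
  {"delta_pos": [3.9, 11.5, 1.5], "turn": 0.2, "jaw": 0.8},
  {"delta_pos": [3.9, 11.5, 1.5], "turn": 0.2, "jaw": 0.8},
  {"delta_pos": [3.9, 11.5, 1.5], "turn": 0.2, "jaw": 0.8},
])

```text
clock: 5.73
tool_pos: [0.6277, -0.0769, 0.1214]
eef_rot: [0.996, 0.092, -0.001, -0.001]
contact_force: [0.4, 0.7, -3.6]
opening: 0.523
```

```bash
python3 - <<'E'
from h import *
goal(.628,-.0807,.038)
p=vision.camera_params('wrist'); im=vision.snapshot('wrist')
cv2.imwrite('pics/w3.png',im)
E
```

```text
t 5.73 pos [ 0.6277 -0.0769  0.1214] z-axis [-0.002   0.0018 -1.    ] F [ 0.4  0.7 -3.6] open 0.523 | delta cm [-0.02  0.4   8.34] turn 0.1 dist 8.4
```

View pics/w3.png

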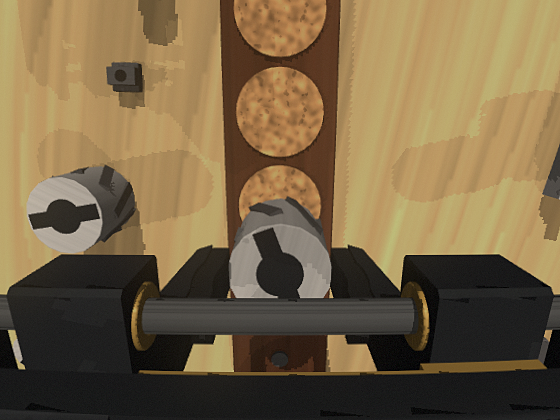

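```bash
python3 - <<'E'
from h import *
goal(.628,-.0807,.038)
p=vision.camera_params('wrist'); im=vision.snapshot('wrist')
for i,P in enumerate([(.601,.0668),(.6145,-.007),(.628,-.0807),(.6417,-.1545)]): print(i+1,proj(p,[[*P,.015]]).round(0))
for d in nets.trace('wrist','pad_a'):
    if d['score']<.3: continue
    c=onz(p,[[d['location'][1]*560,d['location'][0]*420]],.015)[0]
    x,f=fit_cyl(p,d['region'],c[0],c[1],.034,.003,.012); print(d['score'],'pad',x.round(4),round(f,3))
goal(.628,-.0807,.038)
E
```

```text
t 5.78 pos [ 0.6279 -0.0766  0.1218] z-axis [-0.0013  0.0018 -1.    ] F [ 0.4  0.1 -3.8] open 0.523 | delta cm [-0.06  0.42  8.38] turn 0.2 dist 8.4
1 [[278.   8.]]
2 [[278. 113.]]
3 [[278. 206.]]
4 [[278. 288.]]
0.85 pad [ 0.6155 -0.0068] 0.019
0.73 pad [ 0.6288 -0.0794] 0.947
0.63 pad [0.6018 0.0671] 0.013
t 5.88 pos [ 0.6283 -0.077   0.1222] z-axis [-4.0e-04  1.2e-03 -1.0e+00] F [-0.8 -0.3 -3.3] open 0.524 | delta cm [-0.09  0.37  8.42] turn 0.2 dist 8.4
```

Call:
send_rows([
  {"delta_pos": [0, 0.4, 1.5], "turn": 0.2, "jaw": 0.8},
  {"delta_pos": [0, 0.4, 3.5], "turn": 0.2, "jaw": 0.8},
  {"delta_pos": [0, 0.4, 5.5], "turn": 0.2, "jaw": 0.8},
  {"delta_pos": [0, 0.4, 6.8], "turn": 0.2, "jaw": 0.8},
  {"delta_pos": [0, 0.4, 7.5], "turn": 0.2, "jaw": 0.8},
  {"delta_pos": [0, 0.4, 7.5], "turn": 0.2, "jaw": 0.8},
  {"delta_pos": [0, 0.4, 7.5], "turn": 0.2, "jaw": 0.8},
])

```text
clock: 6.47
tool_pos: [0.6297, -0.0826, 0.0474]
eef_rot: [0.996, 0.09, 0.0, -0.0]
contact_force: [-0.0, 0.3, -3.1]
opening: 0.521
```

```bash
python3 - <<'E'
from h import *
goal(.6285,-.0806,.038)
E
```

```text
t 6.47 pos [ 0.6297 -0.0826  0.0474] z-axis [ 4.e-04  2.e-04 -1.e+00] F [-0.   0.3 -3.1] open 0.521 | delta cm [-0.08 -0.22  0.94] turn -0.1 dist 1.0
```

Call:
send_rows([
  {"delta_pos": [-0.08, -0.3, 0.4], "turn": 0, "jaw": 0.8},
  {"delta_pos": [-0.08, -0.3, 0.7], "turn": 0, "jaw": 0.8},
  {"delta_pos": [-0.08, -0.3, 0.9], "turn": 0, "jaw": 0.8},
  {"delta_pos": [-0.08, -0.3, 0.9], "turn": 0, "jaw": 0.8},
  {"delta_pos": [-0.08, -0.3, 0.9], "turn": 0, "jaw": 0.8},
])

```text
clock: 6.88
tool_pos: [0.6281, -0.0802, 0.0382]
eef_rot: [0.996, 0.089, 0.0, 0.0]
contact_force: [-0.2, -0.7, -3.7]
opening: 0.522
```

```bash
python3 - <<'E'
from h import *
goal(.6285,-.079,.038)
E
```

```text
t 6.88 pos [ 0.6281 -0.0802  0.0382] z-axis [ 2.e-04 -0.e+00 -1.e+00] F [-0.2 -0.7 -3.7] open 0.522 | delta cm [ 0.06 -0.11  0.02] turn -0.2 dist 0.1
```

Call:
send_rows([
  {"delta_pos": [0, -0.1, 0.1], "turn": 0, "jaw": 0.8},
  {"delta_pos": [0, -0.1, 0.1], "turn": 0, "jaw": 0.8},
  {"delta_pos": [0, -0.1, 0.15], "turn": 0, "jaw": 0.8},
])

```text
clock: 7.13
tool_pos: [0.6283, -0.0803, 0.0378]
eef_rot: [0.996, 0.089, 0.0, 0.001]
contact_force: [-3.2, -1.8, 10.6]
opening: 0.523
```

Contact is made, so I release gently.

Call:
send_rows([
  {"delta_pos": [0, 0, 0], "turn": 0, "jaw": 0.45},
  {"delta_pos": [0, 0, 0], "turn": 0, "jaw": 0.35},
  {"delta_pos": [0, 0, 0], "turn": 0, "jaw": 0.25},
  {"delta_pos": [0, 0, 0], "turn": 0, "jaw": 0.15},
  {"delta_pos": [0, 0, 0], "turn": 0, "jaw": 0.1},
  {"delta_pos": [0, 0, 0], "turn": 0, "jaw": 0.1},
])

```text
clock: 7.63
tool_pos: [0.6279, -0.0789, 0.0365]
eef_rot: [0.996, 0.09, 0.0, -0.0]
contact_force: [-1.6, -0.6, 0.3]
opening: 0.892
```

Call:
send_rows([
  {"delta_pos": [0, 0, -1], "turn": 0, "jaw": 0},
  {"delta_pos": [0, 0, -3], "turn": 0, "jaw": 0},
  {"delta_pos": [0, 0, -6], "turn": 0, "jaw": 0},
  {"delta_pos": [0, 0, -9], "turn": 0, "jaw": 0},
  {"delta_pos": [0, 0, -11], "turn": 0, "jaw": 0},
  {"delta_pos": [0, 0, -11], "turn": 0, "jaw": 0},
])

```text
clock: 8.13
tool_pos: [0.6313, -0.0795, 0.1521]
eef_rot: [0.996, 0.089, 0.005, 0.001]
contact_force: [0.4, 0.1, -0.1]
opening: 1.0
```

```bash
python3 - <<'E'
from h import *
goal(.4745,-.1055,.12)
p=vision.camera_params('wrist'); im=vision.snapshot('wrist')
for l,g in {'mill_48_mid':(.6285,-.0806,.024,.05,.015),'mill_58_mid':(.4745,-.1055,.029,.058,0)}.items():
  for d in nets.trace('wrist',l):
    if d['score']<.3: continue
    x,f=fit_cyl(p,d['region'],*g); print(l,d['score'],x.round(4),round(f,3))
cv2.imwrite('pics/w4.png',im)
E
```

```text
t 8.13 pos [ 0.6313 -0.0795  0.1521] z-axis [ 9.5e-03 -6.0e-04 -1.0e+00] F [ 0.4  0.1 -0.1] open 1.0 | delta cm [-15.92  -0.24   3.07] turn -0.2 dist 16.2
mill_48_mid 0.81 [ 0.6292 -0.0814] 0.034
mill_58_mid 0.74 [ 0.4755 -0.1056] 0.029
```

View pics/w4.png

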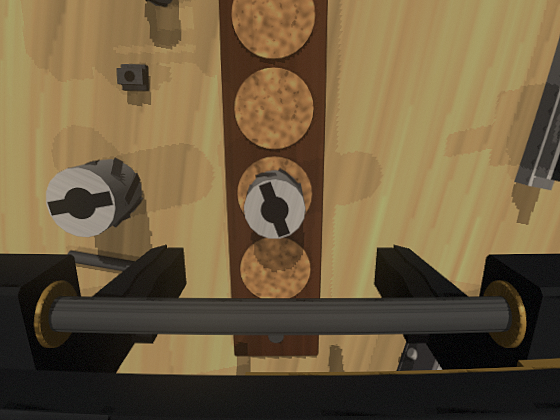

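The wrist view shows the 48 upright on the third pad at (275,205), about 1 mm off centre, and the 58 at (80,200). The 58 is next.

Call:
send_rows([
  {"delta_pos": [-2, 0, 0], "turn": -0.2, "jaw": 0},
  {"delta_pos": [-5.5, 0, 0.5], "turn": -0.2, "jaw": 0},
  {"delta_pos": [-9.5, -0.1, 1], "turn": -0.2, "jaw": 0},
  {"delta_pos": [-13, -0.1, 2], "turn": -0.2, "jaw": 0},
  {"delta_pos": [-15.2, -0.2, 3], "turn": -0.2, "jaw": 0},
  {"delta_pos": [-15.8, -0.2, 3], "turn": -0.2, "jaw": 0},
  {"delta_pos": [-15.8, -0.2, 3], "turn": -0.2, "jaw": 0},
  {"delta_pos": [-15.8, -0.2, 3], "turn": -0.2, "jaw": 0},
])

```text
clock: 8.95
tool_pos: [0.4734, -0.1051, 0.1164]
eef_rot: [0.996, 0.091, 0.001, -0.0]
contact_force: [0.8, 0.3, 0.7]
opening: 0.999
```

```bash
python3 - <<'E'
from h import *
goal(.475,-.1056,.024)
E
```

```text
t 8.95 pos [ 0.4734 -0.1051  0.1164] z-axis [ 1.1e-03  4.0e-04 -1.0e+00] F [0.8 0.3 0.7] open 0.999 | delta cm [0.13 0.08 9.24] turn 0.1 dist 9.2
```

Call:
send_rows([
  {"delta_pos": [0.1, 0.05, 2], "turn": 0, "jaw": 0},
  {"delta_pos": [0.1, 0.05, 4.5], "turn": 0, "jaw": 0},
  {"delta_pos": [0.1, 0.05, 7], "turn": 0, "jaw": 0},
  {"delta_pos": [0.1, 0.05, 8.5], "turn": 0, "jaw": 0},
  {"delta_pos": [0.1, 0.05, 9.2], "turn": 0, "jaw": 0},
  {"delta_pos": [0.1, 0.05, 9.2], "turn": 0, "jaw": 0},
  {"delta_pos": [0.1, 0.05, 9.2], "turn": 0, "jaw": 0.25},
  {"delta_pos": [0.1, 0.05, 9.2], "turn": 0, "jaw": 0.3},
], force=35)

```text
clock: 9.62
tool_pos: [0.4745, -0.1057, 0.0254]
eef_rot: [0.996, 0.091, 0.001, 0.0]
contact_force: [-0.1, 0.5, 0.4]
opening: 0.871
```

Call:
send_rows([
  {"delta_pos": [0, 0, 0], "turn": 0, "jaw": 0.7},
  {"delta_pos": [0, 0, 0], "turn": 0, "jaw": 0.7},
  {"delta_pos": [0, 0, 0], "turn": 0, "jaw": 0.7},
  {"delta_pos": [0, 0, 0], "turn": 0, "jaw": 0.7},
  {"delta_pos": [0, 0, 0], "turn": 0, "jaw": 0.7},
])

```text
clock: 10.03
tool_pos: [0.4739, -0.1057, 0.0253]
eef_rot: [0.996, 0.091, 0.001, 0.0]
contact_force: [0.4, 0.8, 5.6]
opening: 0.647
```

```bash
python3 - <<'E'
from h import *
goal(.475,-.1056,.024)
E
```

```text
t 10.03 pos [ 0.4739 -0.1057  0.0253] z-axis [ 2.e-03 -1.e-04 -1.e+00] F [0.4 0.8 5.6] open 0.647 | delta cm [0.11 0.01 0.13] turn 0.0 dist 0.2
```

Call:
send_rows([
  {"delta_pos": [0, 0, -0.5], "turn": 0, "jaw": 0.7},
  {"delta_pos": [0, 0, -2], "turn": 0, "jaw": 0.7},
  {"delta_pos": [0, 0, -4], "turn": 0, "jaw": 0.7},
  {"delta_pos": [0, 0, -6], "turn": 0, "jaw": 0.7},
  {"delta_pos": [0, 0, -8], "turn": 0, "jaw": 0.7},
  {"delta_pos": [0, 0, -9.5], "turn": 0, "jaw": 0.7},
  {"delta_pos": [0, 0, -10], "turn": 0, "jaw": 0.7},
  {"delta_pos": [0, 0, -10], "turn": 0, "jaw": 0.7},
])

```text
clock: 10.7
tool_pos: [0.4733, -0.1058, 0.1254]
eef_rot: [0.996, 0.091, 0.001, 0.0]
contact_force: [-0.3, 0.4, -4.8]
opening: 0.649
```

```bash
python3 - <<'E'
from h import *
goal(.642,-.1543,.12)
E
```

```text
t 10.7 pos [ 0.4733 -0.1058  0.1254] z-axis [ 1.3e-03 -2.0e-04 -1.0e+00] F [-0.3  0.4 -4.8] open 0.649 | delta cm [15.71  7.83  0.56] turn 0.0 dist 17.6
```

Call:
send_rows([
  {"delta_pos": [1.2, 0.6, 0], "turn": 0, "jaw": 0.7},
  {"delta_pos": [3.7, 1.8, 0], "turn": 0, "jaw": 0.7},
  {"delta_pos": [6.7, 3.3, 0], "turn": 0, "jaw": 0.7},
  {"delta_pos": [9.7, 4.8, 0], "turn": 0, "jaw": 0.7},
  {"delta_pos": [12.5, 6.2, 0], "turn": 0, "jaw": 0.7},
  {"delta_pos": [14.5, 7.2, 0], "turn": 0, "jaw": 0.7},
  {"delta_pos": [15.5, 7.7, 0], "turn": 0, "jaw": 0.7},
  {"delta_pos": [15.7, 7.8, 0], "turn": 0, "jaw": 0.7},
])

```text
clock: 11.37
tool_pos: [0.6427, -0.1544, 0.1222]
eef_rot: [0.996, 0.091, -0.0, -0.0]
contact_force: [-0.1, -0.0, -4.6]
opening: 0.643
```

Call:
send_rows([
  {"delta_pos": [0, 0, 0], "turn": 0, "jaw": 0.7},
  {"delta_pos": [0, 0, 0], "turn": 0, "jaw": 0.7},
  {"delta_pos": [0, 0, 0], "turn": 0, "jaw": 0.7},
])

```text
clock: 11.62
tool_pos: [0.6397, -0.1533, 0.1238]
eef_rot: [0.996, 0.091, -0.002, -0.0]
contact_force: [0.7, -0.4, -3.8]
opening: 0.648
```

```bash
python3 - <<'E'
from h import *
goal(.642,-.1543,.0403)
E
```

```text
t 11.62 pos [ 0.6397 -0.1533  0.1238] z-axis [-3.2e-03  7.0e-04 -1.0e+00] F [ 0.7 -0.4 -3.8] open 0.648 | delta cm [0.23 0.15 8.35] turn 0.1 dist 8.4
```

Call:
send_rows([
  {"delta_pos": [0.1, 0, 1.5], "turn": 0, "jaw": 0.7},
  {"delta_pos": [0.1, 0, 3.5], "turn": 0, "jaw": 0.7},
  {"delta_pos": [0.1, 0, 5.5], "turn": 0, "jaw": 0.7},
  {"delta_pos": [0.1, 0, 6.8], "turn": 0, "jaw": 0.7},
  {"delta_pos": [0.1, 0, 7.5], "turn": 0, "jaw": 0.7},
  {"delta_pos": [0.1, 0, 7.5], "turn": 0, "jaw": 0.7},
  {"delta_pos": [0.1, 0, 7.5], "turn": 0, "jaw": 0.7},
  {"delta_pos": [0.1, 0, 7.5], "turn": 0, "jaw": 0.7},
])

```text
clock: 12.28
tool_pos: [0.6436, -0.1538, 0.0508]
eef_rot: [0.996, 0.091, 0.001, 0.0]
contact_force: [0.3, 0.0, -4.8]
opening: 0.645
```

```bash
python3 - <<'E'
from h import *
goal(.642,-.1543,.0403)
E
```

```text
t 12.28 pos [ 0.6436 -0.1538  0.0508] z-axis [ 2.1e-03 -3.0e-04 -1.0e+00] F [ 0.3  0.  -4.8] open 0.645 | delta cm [-0.16  0.02  1.05] turn 0.0 dist 1.1
```

Call:
send_rows([
  {"delta_pos": [-0.1, 0, 0.4], "turn": 0, "jaw": 0.7},
  {"delta_pos": [-0.1, 0, 0.7], "turn": 0, "jaw": 0.7},
  {"delta_pos": [-0.1, 0, 0.9], "turn": 0, "jaw": 0.7},
  {"delta_pos": [-0.1, 0, 1.0], "turn": 0, "jaw": 0.7},
  {"delta_pos": [-0.1, 0, 1.0], "turn": 0, "jaw": 0.7},
  {"delta_pos": [-0.1, 0, 1.0], "turn": 0, "jaw": 0.7},
])

```text
clock: 12.78
tool_pos: [0.6416, -0.1539, 0.0404]
eef_rot: [0.996, 0.091, -0.0, 0.0]
contact_force: [-3.2, 0.7, 4.5]
opening: 0.646
```

```bash
python3 - <<'E'
from h import *
goal(.642,-.1543,.0403)
E
```

```text
t 12.78 pos [ 0.6416 -0.1539  0.0404] z-axis [-0.e+00 -1.e-04 -1.e+00] F [-3.2  0.7  4.5] open 0.646 | delta cm [0.03 0.04 0.01] turn 0.0 dist 0.1
```

In contact and centred, so I release.

Call:
send_rows([
  {"delta_pos": [0, 0, 0], "turn": 0, "jaw": 0.3},
  {"delta_pos": [0, 0, 0], "turn": 0, "jaw": 0.2},
  {"delta_pos": [0, 0, 0], "turn": 0, "jaw": 0.1},
  {"delta_pos": [0, 0, 0], "turn": 0, "jaw": 0.05},
  {"delta_pos": [0, 0, 0], "turn": 0, "jaw": 0.05},
  {"delta_pos": [0, 0, 0], "turn": 0, "jaw": 0},
])

```text
clock: 13.28
tool_pos: [0.6418, -0.1539, 0.0395]
eef_rot: [0.996, 0.091, 0.0, -0.0]
contact_force: [-0.5, -0.5, 0.2]
opening: 0.988
```

Call:
send_rows([
  {"delta_pos": [0, 0, -1], "turn": 0, "jaw": 0},
  {"delta_pos": [0, 0, -3], "turn": 0, "jaw": 0},
  {"delta_pos": [0, 0, -6], "turn": 0, "jaw": 0},
  {"delta_pos": [0, 0, -9], "turn": 0, "jaw": 0},
  {"delta_pos": [0, 0, -11], "turn": 0, "jaw": 0},
  {"delta_pos": [0, 0, -11], "turn": 0, "jaw": 0},
  {"delta_pos": [0, 0, -11], "turn": 0, "jaw": 0},
])

```text
clock: 13.87
tool_pos: [0.6426, -0.1541, 0.1514]
eef_rot: [0.996, 0.091, 0.002, 0.0]
contact_force: [-0.3, -0.1, -0.4]
opening: 0.997
```

```bash
python3 - <<'E'
from h import *
goal(.436,-.2455,.12)
p=vision.camera_params('wrist'); im=vision.snapshot('wrist')
for l,g in {'mill_48_mid':(.6285,-.0806,.024,.05,.015),'mill_58_mid':(.642,-.1543,.029,.058,0.015)}.items():
  for d in nets.trace('wrist',l):
    if d['score']<.3: continue
    x,f=fit_cyl(p,d['region'],*g); print(l,d['score'],x.round(4),round(f,3))
cv2.imwrite('pics/w5.png',im)
E
```

```text
t 13.87 pos [ 0.6426 -0.1541  0.1514] z-axis [ 3.3e-03 -6.0e-04 -1.0e+00] F [-0.3 -0.1 -0.4] open 0.997 | delta cm [-21.99   5.24   3.08] turn 0.0 dist 22.8
mill_48_mid 0.94 [ 0.6296 -0.0824] 0.031
```

View pics/w5.png

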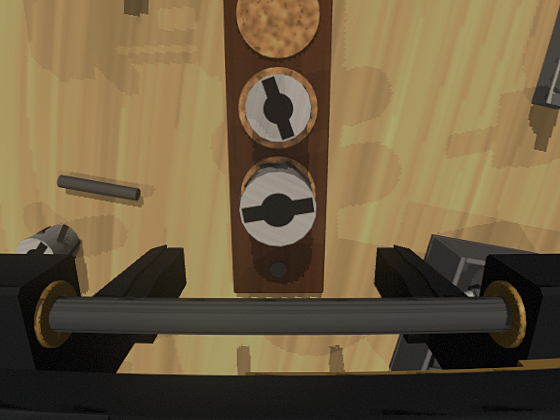

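The 58 stands at (278,205) on the end pad, next to the screw cap, and the 48 at (278,107) is on its pad. The 38 is next.

Call:
send_rows([
  {"delta_pos": [-2, 0.5, 0], "turn": 0, "jaw": 0},
  {"delta_pos": [-5.5, 1.3, 0.3], "turn": 0, "jaw": 0},
  {"delta_pos": [-9.3, 2.2, 0.8], "turn": 0, "jaw": 0},
  {"delta_pos": [-13, 3.1, 1.3], "turn": 0, "jaw": 0},
  {"delta_pos": [-16.7, 4, 2], "turn": 0, "jaw": 0},
  {"delta_pos": [-19.8, 4.7, 2.5], "turn": 0, "jaw": 0},
  {"delta_pos": [-21.6, 5.1, 3], "turn": 0, "jaw": 0},
  {"delta_pos": [-22, 5.2, 3], "turn": 0, "jaw": 0},
])

```text
clock: 14.68
tool_pos: [0.4288, -0.2463, 0.1179]
eef_rot: [0.996, 0.089, -0.004, -0.001]
contact_force: [-1.0, -0.1, 0.2]
opening: 1.003
```

Call:
send_rows([
  {"delta_pos": [0, 0, 0], "turn": 0, "jaw": 0},
  {"delta_pos": [0, 0, 0], "turn": 0, "jaw": 0},
  {"delta_pos": [0, 0, 0], "turn": 0, "jaw": 0},
])

```text
clock: 14.93
tool_pos: [0.437, -0.244, 0.1196]
eef_rot: [0.996, 0.092, 0.001, -0.0]
contact_force: [0.2, 0.1, -0.7]
opening: 0.999
```

```bash
python3 - <<'E'
from h import *
p=vision.camera_params('wrist'); im=vision.snapshot('wrist')
for d in nets.trace('wrist','mill_38_mid'):
    if d['score']<.3: continue
    x,f=fit_cyl(p,d['region'],.4363,-.2455,.019,.042); print(d['score'],x.round(4),round(f,3))
goal(.4363,-.2455,.019)
E
```

```text
0.68 [ 0.4366 -0.2447] 0.049
t 15.03 pos [ 0.4366 -0.2441  0.1197] z-axis [ 1.7e-03  3.0e-04 -1.0e+00] F [ 0.8  0.5 -0.8] open 0.999 | delta cm [-0.08  0.13 10.07] turn 0.2 dist 10.1
```

Call:
send_rows([
  {"delta_pos": [0, 0.1, 2], "turn": 0, "jaw": 0},
  {"delta_pos": [0, 0.1, 4.5], "turn": 0, "jaw": 0},
  {"delta_pos": [0, 0.1, 7], "turn": 0, "jaw": 0},
  {"delta_pos": [0, 0.1, 9], "turn": 0, "jaw": 0},
  {"delta_pos": [0, 0.1, 10], "turn": 0, "jaw": 0.2},
  {"delta_pos": [0, 0.1, 10], "turn": 0, "jaw": 0.4},
  {"delta_pos": [0, 0.1, 10], "turn": 0, "jaw": 0.5},
  {"delta_pos": [0, 0.1, 10], "turn": 0, "jaw": 0.5},
], force=25)

```text
clock: 15.7
tool_pos: [0.4358, -0.2461, 0.0205]
eef_rot: [0.996, 0.091, 0.001, 0.0]
contact_force: [0.6, -0.1, -0.1]
opening: 0.724
```

Call:
send_rows([
  {"delta_pos": [0, 0, 0], "turn": 0, "jaw": 0.85},
  {"delta_pos": [0, 0, 0], "turn": 0, "jaw": 0.85},
  {"delta_pos": [0, 0, 0], "turn": 0, "jaw": 0.85},
  {"delta_pos": [0, 0, 0], "turn": 0, "jaw": 0.85},
  {"delta_pos": [0, 0, 0], "turn": 0, "jaw": 0.85},
  {"delta_pos": [0, 0, 0], "turn": 0, "jaw": 0.85},
  {"delta_pos": [0, 0, 0], "turn": 0, "jaw": 0.85},
])

```text
clock: 16.28
tool_pos: [0.435, -0.246, 0.0196]
eef_rot: [0.996, 0.091, 0.0, -0.0]
contact_force: [-0.7, 0.8, 0.5]
opening: 0.193
```

```bash
python3 - <<'E'
from h import *
goal(.4363,-.2455,.019)
E
```

```text
t 16.28 pos [ 0.435  -0.246   0.0196] z-axis [ 1.e-04  0.e+00 -1.e+00] F [-0.7  0.8  0.5] open 0.193 | delta cm [ 0.14 -0.02  0.06] turn 0.0 dist 0.2
```

The opening is 0.193, about 17 mm, which is not a 38 mm grip. I look before moving anything.

```bash
python3 - <<'E'
from h import *
im=vision.snapshot('wrist');cv2.imwrite('pics/w6.png',im)
for c in('top','scene'):
    im=vision.snapshot(c);cv2.imwrite(f'pics/{c}6.png',im)
    u,v=proj(c,[[.436,-.2455,.02]])[0].astype(int)
    cv2.imwrite(f'pics/{c}6c.png',cv2.resize(im[max(v-70,0):v+70,max(0,u-90):u+90],None,fx=4,fy=4))
E
```

```text
(no output)
```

View pics/w6.png

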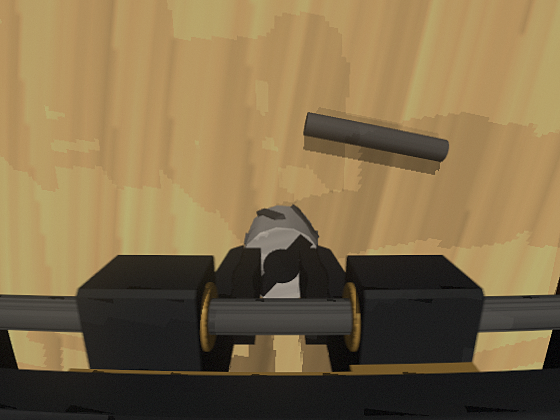

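View pics/scene6c.png

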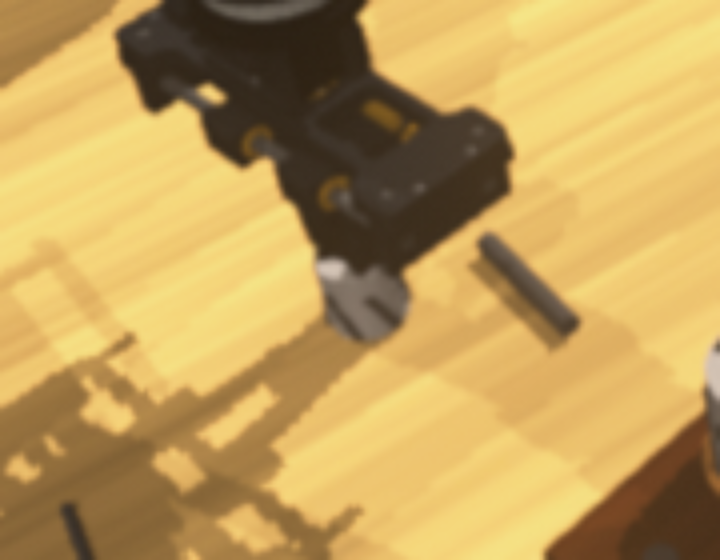

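```bash
python3 - <<'E'
from h import *
im=cv2.imread('pics/w6.png');cv2.imwrite('pics/w6c.png',cv2.resize(im[190:380,190:370],None,fx=3.2,fy=3.2,interpolation=cv2.INTER_CUBIC))
p=vision.camera_params('wrist'); vision.snapshot('wrist')
goal(.4363,-.2455,.019)
print(proj(p,[[.4363,-.2455,.042]]),proj(p,[[*r.get_state()['tool_pos'][:2],.042]]))
for c,q in(('wrist',p),('top','top'),('scene','scene')):
  vision.snapshot(c)
  for d in nets.trace(c,'mill_38_mid'):
    if d['score']<.2: continue
    x,f=fit_cyl(q,d['region'],.4363,-.2455,.019,.042); print(c,d['score'],d['location'],x.round(4),round(f,3))
E
```

```text
t 16.48 pos [ 0.4349 -0.2459  0.0196] z-axis [-1.e-04  1.e-04 -1.e+00] F [ 0.2  0.7 -0.9] open 0.151 | delta cm [ 0.14 -0.02  0.06] turn 0.0 dist 0.2
[[279.97926781 265.45965973]] [[276.93271831 265.75989989]]
wrist 0.97 [0.5648, 0.503] [ 0.4364 -0.2433] 0.602
top 0.74 [0.6288, 0.7464] [ 0.4347 -0.2319] 1.565
scene 0.61 [0.6171, 0.2573] [ 0.436  -0.2463] 0.602
```

View pics/w6c.png

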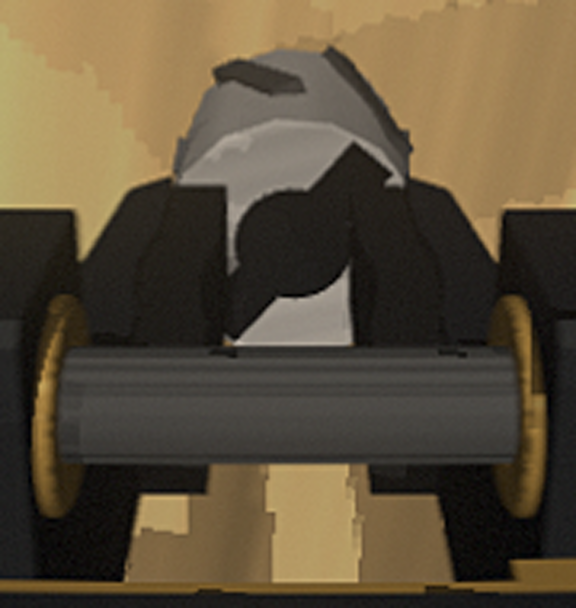

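View pics/top6c.png

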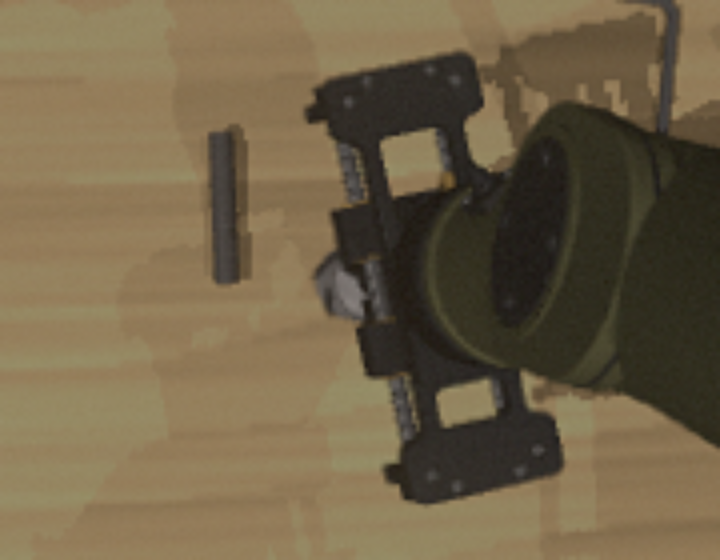

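```bash
python3 - <<'E'
from h import *
t=r.get_state()['tool_pos']; im=cv2.imread('pics/scene6.png')
S=8;u,v=proj('scene',[[*t[:2],.03]])[0].astype(int);x0,y0=u-45,v-50
big=cv2.resize(im[y0:y0+75,x0:x0+90],None,fx=S,fy=S,interpolation=cv2.INTER_CUBIC)
def pl(P,c):
    q=((proj('scene',P)-[x0,y0]+.5)*S).astype(int); cv2.polylines(big,[cv2.convexHull(q)],True,c,1)
pl(cyl_pts(.4364,-.2455,.019,.042),(0,0,255))
ax=np.array([np.cos(YAW),np.sin(YAW),0]);ay=np.array([-ax[1],ax[0],0])
for s in(1,-1):
    # finger box gap 15mm
    P=[t*[1,1,0]+s*ax*a+ay*b+[0,0,z] for a in(.0075,.025) for b in(-.009,.009) for z in(t[2]-.011,t[2]+.045)]
    pl(P,(0,255,0))
cv2.imwrite('pics/sc6d.png',big)
E
```

```text
(no output)
```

View pics/sc6d.png

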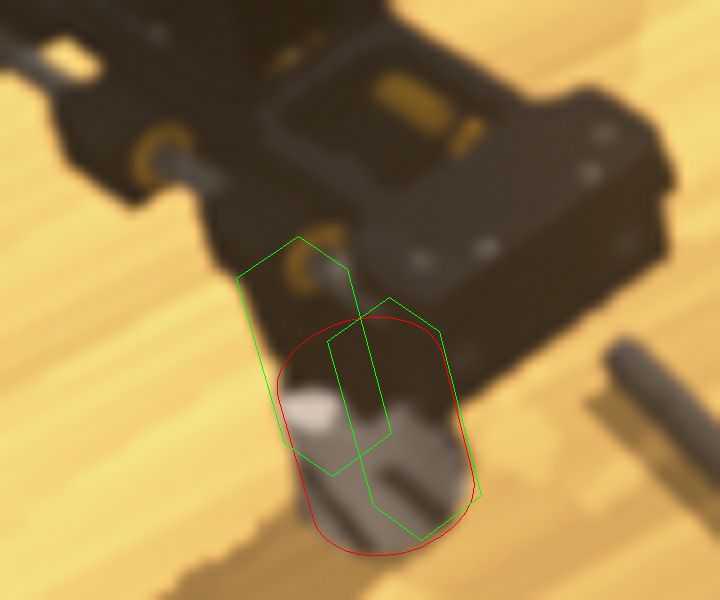

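The cutter is still upright in its place (red outline fits). The picture does show the fingers overlapping it, closed to the commanded 0.15 with no holding force, so there is no grip. I open slowly and check it again.

Call:
send_rows([
  {"delta_pos": [0, 0, 0], "turn": 0, "jaw": 0.8},
  {"delta_pos": [0, 0, 0], "turn": 0, "jaw": 0.75},
  {"delta_pos": [0, 0, 0], "turn": 0, "jaw": 0.65},
  {"delta_pos": [0, 0, 0], "turn": 0, "jaw": 0.55},
  {"delta_pos": [0, 0, 0], "turn": 0, "jaw": 0.45},
  {"delta_pos": [0, 0, 0], "turn": 0, "jaw": 0.35},
  {"delta_pos": [0, 0, 0], "turn": 0, "jaw": 0.25},
  {"delta_pos": [0, 0, 0], "turn": 0, "jaw": 0.2},
])

```text
clock: 17.45
tool_pos: [0.4349, -0.2459, 0.0196]
eef_rot: [0.996, 0.091, 0.0, -0.0]
contact_force: [-0.1, -0.4, 0.1]
opening: 0.68
```

```bash
python3 - <<'E'
from h import *
goal(.4363,-.2455,.019)
im=vision.snapshot('wrist');cv2.imwrite('pics/w7.png',im)
E
```

```text
t 17.45 pos [ 0.4349 -0.2459  0.0196] z-axis [-0.e+00  1.e-04 -1.e+00] F [-0.1 -0.4  0.1] open 0.68 | delta cm [ 0.14 -0.02  0.06] turn 0.0 dist 0.2
```

View pics/w7.png

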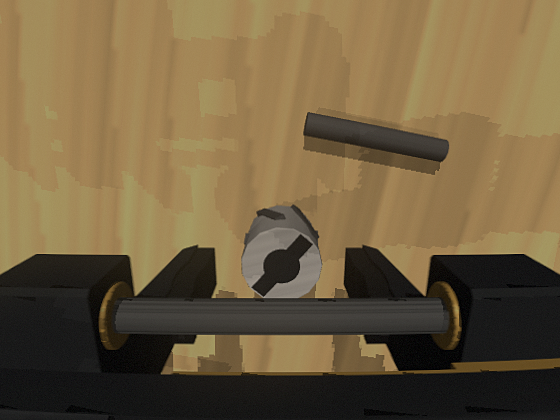

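The cutter is untouched at (280,262), upright between the fingers. I repeat the grip slowly and watch the opening, which should stop near 0.43.

Call:
send_rows([
  {"delta_pos": [0.1, 0, -0.2], "turn": 0, "jaw": 0.4},
  {"delta_pos": [0.1, 0, -0.2], "turn": 0, "jaw": 0.5},
  {"delta_pos": [0.1, 0, -0.2], "turn": 0, "jaw": 0.52},
  {"delta_pos": [0.1, 0, -0.2], "turn": 0, "jaw": 0.54},
  {"delta_pos": [0.1, 0, -0.2], "turn": 0, "jaw": 0.56},
  {"delta_pos": [0.1, 0, -0.2], "turn": 0, "jaw": 0.6},
  {"delta_pos": [0.1, 0, -0.2], "turn": 0, "jaw": 0.65},
  {"delta_pos": [0.1, 0, -0.2], "turn": 0, "jaw": 0.65},
], force=25)

```text
clock: 18.17
tool_pos: [0.4359, -0.2458, 0.0216]
eef_rot: [0.996, 0.091, -0.0, -0.0]
contact_force: [-0.0, 0.4, -0.0]
opening: 0.352
```

Call:
send_rows([
  {"delta_pos": [0, 0, 0], "turn": 0, "jaw": 0.65},
  {"delta_pos": [0, 0, 0], "turn": 0, "jaw": 0.65},
])

```text
clock: 18.33
tool_pos: [0.4359, -0.2458, 0.0216]
eef_rot: [0.996, 0.091, -0.0, -0.0]
contact_force: [0.2, -0.0, -0.4]
opening: 0.351
```

```bash
python3 - <<'E'
from h import *
goal(.4363,-.2455,.019); print(r.get_state())
im=vision.snapshot('wrist');cv2.imwrite('pics/w8.png',im)
E
```

```text
t 18.33 pos [ 0.4359 -0.2458  0.0216] z-axis [-0.e+00  1.e-04 -1.e+00] F [ 0.2 -0.  -0.4] open 0.351 | delta cm [ 0.04 -0.02  0.26] turn 0.0 dist 0.3
{'clock': 18.3333, 'q': array([ 0.45046761,  0.87146808, -0.04814654,  2.07277313,  0.1850117 ,
        0.20132399,  0.42071969]), 'qd': array([-0.00033589, -0.00077468,  0.00258132, -0.00154994, -0.00051223,
       -0.00021002,  0.00131259]), 'joint_torque': array([ 9.60723155e-04, -4.88598382e+01,  8.15557726e-01, -3.83806542e+00,
       -1.03889385e-02,  4.64410451e-02,  5.59081954e-06]), 'tool_pos': array([ 0.435916  , -0.24575617,  0.02157421]), 'eef_rot': array([ 9.95834254e-01,  9.11818871e-02, -1.29724935e-05, -3.34294054e-05]), 'contact_force': array([ 0.24752883, -0.00416523, -0.35165105]), 'moment': array([-0.06065682,  0.05038193, -0.05775078]), 'opening': 0.35120461045507484}
```

View pics/w8.png

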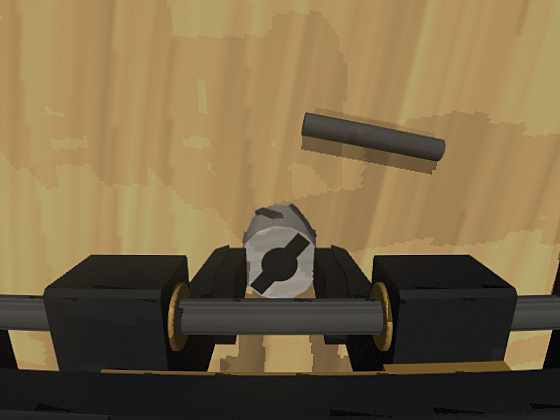

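The fingers stop exactly at the commanded 0.35 (31 mm), with the picture showing them inside a 38 mm cutter and no resistance. I test another height and yaw to see whether it makes contact at all.

Call:
send_rows([
  {"delta_pos": [0, 0, 0], "turn": 0, "jaw": 0.5},
  {"delta_pos": [0, 0, 0], "turn": 0, "jaw": 0.35},
  {"delta_pos": [0, 0, 0], "turn": 0, "jaw": 0.2},
  {"delta_pos": [0, 0, -0.9], "turn": 7, "jaw": 0.2},
  {"delta_pos": [0, 0, -0.9], "turn": 14, "jaw": 0.2},
  {"delta_pos": [0, 0, -0.9], "turn": 20, "jaw": 0.2},
  {"delta_pos": [0, 0, -0.9], "turn": 20, "jaw": 0.2},
])

```text
clock: 18.97
tool_pos: [0.4361, -0.2457, 0.0307]
eef_rot: [0.996, -0.084, 0.0, 0.0]
contact_force: [-0.5, 0.3, -0.1]
opening: 0.8
```

Call:
send_rows([
  {"delta_pos": [0, 0, 0], "turn": 0, "jaw": 0.4},
  {"delta_pos": [0, 0, 0], "turn": 0, "jaw": 0.5},
  {"delta_pos": [0, 0, 0], "turn": 0, "jaw": 0.6},
  {"delta_pos": [0, 0, 0], "turn": 0, "jaw": 0.65},
  {"delta_pos": [0, 0, 0], "turn": 0, "jaw": 0.65},
  {"delta_pos": [0, 0, 0], "turn": 0, "jaw": 0.65},
  {"delta_pos": [0, 0, 0], "turn": 0, "jaw": 0.65},
])

```text
clock: 19.55
tool_pos: [0.4359, -0.2457, 0.0306]
eef_rot: [0.997, -0.083, -0.0, -0.0]
contact_force: [0.6, 0.9, 0.3]
opening: 0.346
```

Still no contact at a new height and yaw. I leave the 38 upright where it is, do the 28 now, and come back to it.

Call:
send_rows([
  {"delta_pos": [0, 0, 0], "turn": 0, "jaw": 0.4},
  {"delta_pos": [0, 0, 0], "turn": 0, "jaw": 0.2},
  {"delta_pos": [0, 0, 0], "turn": 0, "jaw": 0},
  {"delta_pos": [0, 0, -2], "turn": 0, "jaw": 0},
  {"delta_pos": [0, 0, -5], "turn": -7, "jaw": 0},
  {"delta_pos": [0, 0, -8], "turn": -14, "jaw": 0},
  {"delta_pos": [0, 0, -10], "turn": -20, "jaw": 0},
  {"delta_pos": [0, 0, -10], "turn": -20, "jaw": 0},
])

```text
clock: 20.22
tool_pos: [0.4379, -0.247, 0.1342]
eef_rot: [0.996, 0.093, 0.003, 0.002]
contact_force: [0.6, -0.3, -1.1]
opening: 0.934
```

```bash
python3 - <<'E'
from h import *
goal(.5015,.0743,.12)
p=vision.camera_params('wrist'); im=vision.snapshot('wrist')
for d in nets.trace('wrist','mill_38_mid'):
    if d['score']<.3: continue
    x,f=fit_cyl(p,d['region'],.4363,-.2455,.019,.042); print(d['score'],x.round(4),round(f,3))
E
```

```text
t 20.22 pos [ 0.4379 -0.247   0.1342] z-axis [ 0.0063 -0.003  -1.    ] F [ 0.6 -0.3 -1.1] open 0.934 | delta cm [ 12.18 -30.4    1.36] turn 0.2 dist 32.8
0.79 [ 0.4363 -0.2452] 0.044
```

Call:
send_rows([
  {"delta_pos": [0.8, -2, 0], "turn": 0, "jaw": 0},
  {"delta_pos": [2.1, -5.4, 0], "turn": 0, "jaw": 0},
  {"delta_pos": [3.6, -9, 0], "turn": 0, "jaw": 0},
  {"delta_pos": [5, -12.6, 0], "turn": 0, "jaw": 0},
  {"delta_pos": [6.5, -16.2, 0], "turn": 0, "jaw": 0},
  {"delta_pos": [7.9, -19.8, 0.3], "turn": 0, "jaw": 0},
  {"delta_pos": [9.4, -23.4, 0.7], "turn": 0, "jaw": 0},
  {"delta_pos": [10.8, -27, 1], "turn": 0, "jaw": 0},
])

```text
clock: 20.98
tool_pos: [0.4923, 0.0412, 0.119]
eef_rot: [0.996, 0.09, -0.001, 0.0]
contact_force: [0.7, -0.1, 0.5]
opening: 1.001
```

Call:
send_rows([
  {"delta_pos": [1, -2.5, 0.3], "turn": 0, "jaw": 0},
  {"delta_pos": [1.4, -3.4, 0.4], "turn": 0, "jaw": 0},
  {"delta_pos": [1.4, -3.4, 0.4], "turn": 0, "jaw": 0},
  {"delta_pos": [1.4, -3.4, 0.4], "turn": 0, "jaw": 0},
  {"delta_pos": [1.4, -3.4, 0.4], "turn": 0, "jaw": 0},
])

```text
clock: 21.4
tool_pos: [0.4999, 0.0724, 0.1162]
eef_rot: [0.996, 0.089, -0.001, 0.001]
contact_force: [-0.6, -0.3, 0.1]
opening: 1.001
```

```bash
python3 - <<'E'
from h import *
p=vision.camera_params('wrist'); im=vision.snapshot('wrist')
for d in nets.trace('wrist','mill_28_mid'):
    if d['score']<.3: continue
    x,f=fit_cyl(p,d['region'],.5015,.0743,.014,.034); print(d['score'],x.round(4),round(f,3))
goal(.5015,.0743,.016)
E
```

```text
0.72 [0.5026 0.0756] 0.055
0.56 [0.4901 0.123 ] 2.367
t 21.5 pos [0.5003 0.0726 0.1166] z-axis [-7.0e-04 -1.5e-03 -1.0e+00] F [0.1 0.4 0.4] open 0.997 | delta cm [ 0.16 -0.16 10.06] turn -0.2 dist 10.1
```

Call:
send_rows([
  {"delta_pos": [0.2, -0.2, 2], "turn": -0.2, "jaw": 0},
  {"delta_pos": [0.2, -0.2, 4.5], "turn": -0.2, "jaw": 0},
  {"delta_pos": [0.2, -0.2, 7], "turn": -0.2, "jaw": 0.2},
  {"delta_pos": [0.2, -0.2, 9], "turn": -0.2, "jaw": 0.3},
  {"delta_pos": [0.2, -0.2, 9.9], "turn": -0.2, "jaw": 0.4},
  {"delta_pos": [0.2, -0.2, 9.9], "turn": -0.2, "jaw": 0.5},
  {"delta_pos": [0.2, -0.2, 9.9], "turn": -0.2, "jaw": 0.55},
  {"delta_pos": [0.2, -0.2, 9.9], "turn": -0.2, "jaw": 0.6},
], force=20)

```text
clock: 22.17
tool_pos: [0.503, 0.0772, 0.0187]
eef_rot: [0.996, 0.092, 0.001, -0.0]
contact_force: [-0.2, -0.0, 0.0]
opening: 0.572
```

Call:
send_rows([
  {"delta_pos": [0, 0, 0], "turn": 0, "jaw": 0.7},
  {"delta_pos": [0, 0, 0], "turn": 0, "jaw": 0.85},
  {"delta_pos": [0, 0, 0], "turn": 0, "jaw": 0.85},
  {"delta_pos": [0, 0, 0], "turn": 0, "jaw": 0.85},
  {"delta_pos": [0, 0, 0], "turn": 0, "jaw": 0.85},
])

```text
clock: 22.58
tool_pos: [0.5024, 0.0778, 0.0179]
eef_rot: [0.996, 0.093, 0.0, -0.0]
contact_force: [0.0, -0.0, 0.3]
opening: 0.197
```

```bash
python3 - <<'E'
from h import *
goal(.502,.075,.016)
E
```

```text
t 22.58 pos [0.5024 0.0778 0.0179] z-axis [ 5.e-04  2.e-04 -1.e+00] F [ 0.  -0.   0.3] open 0.197 | delta cm [-0.1   0.26  0.19] turn 0.2 dist 0.3
```

```bash
python3 - <<'E'
from h import *
im=vision.snapshot('wrist');cv2.imwrite('pics/w9.png',im)
goal(.502,.075,.016)
E
```

```text
t 22.63 pos [0.5024 0.0777 0.0178] z-axis [ 3.e-04  1.e-04 -1.e+00] F [ 0.1  0.1 -0.7] open 0.158 | delta cm [-0.09  0.26  0.18] turn 0.2 dist 0.3
```

View pics/w9.png

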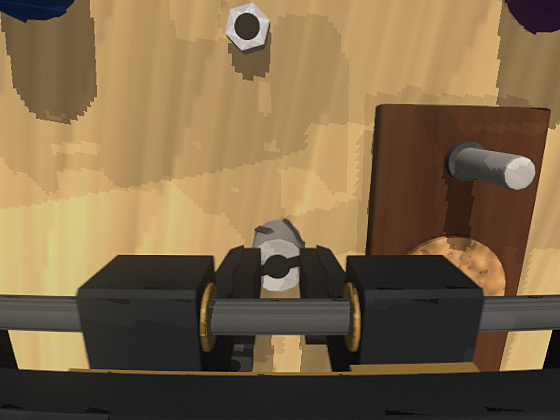

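The 28 behaves the same: fingers at 0.158 (14 mm) overlap a 28 mm cutter that still stands at (280,258), centred and upright. I open again and retry once slowly at 35 N.

Call:
send_rows([
  {"delta_pos": [0, 0.2, 0], "turn": 0, "jaw": 0.7},
  {"delta_pos": [0, 0.2, 0], "turn": 0, "jaw": 0.5},
  {"delta_pos": [0, 0.2, 0], "turn": 0, "jaw": 0.3},
  {"delta_pos": [0, 0.2, 0], "turn": 0, "jaw": 0.3},
  {"delta_pos": [0, 0.2, 0], "turn": 0, "jaw": 0.5},
  {"delta_pos": [0, 0.2, 0], "turn": 0, "jaw": 0.6},
  {"delta_pos": [0, 0.2, 0], "turn": 0, "jaw": 0.65},
  {"delta_pos": [0, 0.2, 0], "turn": 0, "jaw": 0.7},
], force=35)

```text
clock: 23.3
tool_pos: [0.5027, 0.0758, 0.0176]
eef_rot: [0.996, 0.093, 0.0, -0.0]
contact_force: [0.3, 0.2, -0.2]
opening: 0.306
```

Call:
send_rows([
  {"delta_pos": [0, 0, 0], "turn": 0, "jaw": 0.72},
  {"delta_pos": [0, 0, 0], "turn": 0, "jaw": 0.75},
  {"delta_pos": [0, 0, 0], "turn": 0, "jaw": 0.75},
  {"delta_pos": [0, 0, 0], "turn": 0, "jaw": 0.75},
])

```text
clock: 23.63
tool_pos: [0.5027, 0.0757, 0.0176]
eef_rot: [0.996, 0.093, 0.0, -0.0]
contact_force: [-0.9, -0.3, -0.2]
opening: 0.25
```

Call:
send_rows([
  {"delta_pos": [0, 0, 0], "turn": 0, "jaw": 0.4},
  {"delta_pos": [0, 0, 0], "turn": 0, "jaw": 0.2},
  {"delta_pos": [0, 0, 0], "turn": 0, "jaw": 0.1},
  {"delta_pos": [0, 0, -3], "turn": 0, "jaw": 0},
  {"delta_pos": [0, 0, -6.5], "turn": 0, "jaw": 0},
  {"delta_pos": [0, 0, -10], "turn": 0, "jaw": 0},
  {"delta_pos": [0, 0, -11], "turn": 0, "jaw": 0},
  {"delta_pos": [0, 0, -11], "turn": 0, "jaw": 0},
])

```text
clock: 24.3
tool_pos: [0.5046, 0.076, 0.1302]
eef_rot: [0.996, 0.093, 0.003, -0.0]
contact_force: [-0.2, -0.3, 0.0]
opening: 0.829
```

```bash
python3 - <<'E'
from h import *
im=vision.snapshot('scene');cv2.imwrite('pics/s10.png',cv2.resize(im[90:360,100:460],None,fx=2.2,fy=2.2,interpolation=cv2.INTER_CUBIC))
im=vision.snapshot('wrist');cv2.imwrite('pics/w10.png',im)
goal(.6292,-.0814,.15)
E
```

```text
t 24.4 pos [0.5024 0.0757 0.1272] z-axis [-2.e-04  1.e-04 -1.e+00] F [0.2 0.4 0. ] open 0.917 | delta cm [ 9.55 17.79 -2.28] turn 0.2 dist 20.3
```

View pics/s10.png

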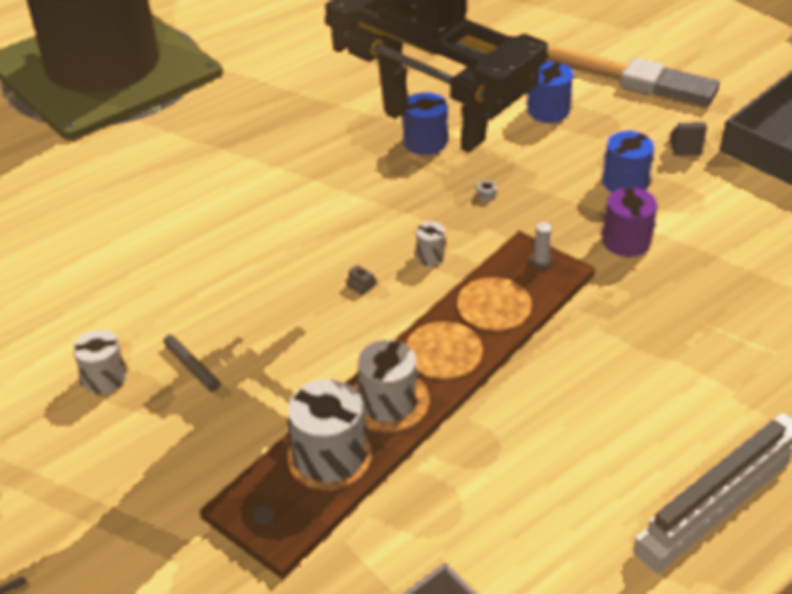

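View pics/w10.png

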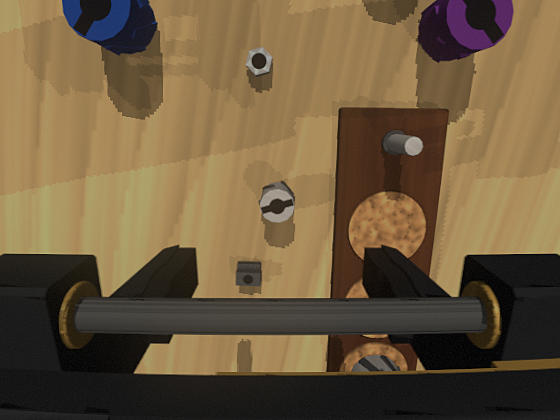

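Both small cutters still stand, and the 48 and 58 stand on their pads. To tell whether the fingers have lost contact altogether or only with these two, I do a light 5 N test squeeze on the 48 in place.

Call:
send_rows([
  {"delta_pos": [1, 2, -0.5], "turn": 0.2, "jaw": 0},
  {"delta_pos": [2.8, 5.2, -1], "turn": 0.2, "jaw": 0},
  {"delta_pos": [4.6, 8.6, -1.5], "turn": 0.2, "jaw": 0},
  {"delta_pos": [6.4, 12, -1.5], "turn": 0.2, "jaw": 0},
  {"delta_pos": [8, 15, -1.5], "turn": 0.2, "jaw": 0},
  {"delta_pos": [9.2, 17.2, -1.5], "turn": 0.2, "jaw": 0},
  {"delta_pos": [9.5, 17.8, -1.5], "turn": 0.2, "jaw": 0},
  {"delta_pos": [9.5, 17.8, -1.5], "turn": 0.2, "jaw": 0},
], force=5)

```text
clock: 25.07
tool_pos: [0.6284, -0.084, 0.14]
eef_rot: [0.996, 0.089, -0.002, 0.0]
contact_force: [-1.2, 0.3, -0.3]
opening: 1.003
```

Call:
send_rows([
  {"delta_pos": [0, 0, 0], "turn": 0, "jaw": 0},
  {"delta_pos": [0, 0, 0], "turn": 0, "jaw": 0},
  {"delta_pos": [0, 0, 0], "turn": 0, "jaw": 0},
])

```text
clock: 25.32
tool_pos: [0.6279, -0.0792, 0.1421]
eef_rot: [0.996, 0.093, -0.001, -0.001]
contact_force: [-0.3, 0.0, 0.1]
opening: 1.004
```

```bash
python3 - <<'E'
from h import *
goal(.6292,-.0814,.045)
E
```

```text
t 25.32 pos [ 0.6279 -0.0792  0.1421] z-axis [-0.0018  0.0015 -1.    ] F [-0.3  0.   0.1] open 1.004 | delta cm [0.1  0.26 9.71] turn 0.2 dist 9.7
```

Call:
send_rows([
  {"delta_pos": [0, 0, 2], "turn": 0, "jaw": 0},
  {"delta_pos": [0, 0, 4.5], "turn": 0, "jaw": 0},
  {"delta_pos": [0, 0, 7], "turn": 0, "jaw": 0},
  {"delta_pos": [0, 0, 9], "turn": 0, "jaw": 0},
  {"delta_pos": [0, 0, 9.7], "turn": 0, "jaw": 0},
  {"delta_pos": [0, 0, 9.7], "turn": 0, "jaw": 0},
  {"delta_pos": [0, 0, 9.7], "turn": 0, "jaw": 0},
])

```text
clock: 25.9
tool_pos: [0.6292, -0.0809, 0.0462]
eef_rot: [0.996, 0.092, 0.0, -0.0]
contact_force: [0.1, 0.1, 0.6]
opening: 1.001
```

```bash
python3 - <<'E'
from h import *
goal(.6292,-.0814,.045)
E
```

```text
t 25.9 pos [ 0.6292 -0.0809  0.0462] z-axis [ 4.e-04  3.e-04 -1.e+00] F [0.1 0.1 0.6] open 1.001 | delta cm [-0.    0.05  0.12] turn 0.1 dist 0.1
```

Call:
send_rows([
  {"delta_pos": [0, 0, 0], "turn": 0, "jaw": 0.25},
  {"delta_pos": [0, 0, 0], "turn": 0, "jaw": 0.4},
  {"delta_pos": [0, 0, 0], "turn": 0, "jaw": 0.47},
  {"delta_pos": [0, 0, 0], "turn": 0, "jaw": 0.52},
  {"delta_pos": [0, 0, 0], "turn": 0, "jaw": 0.55},
  {"delta_pos": [0, 0, 0], "turn": 0, "jaw": 0.55},
  {"delta_pos": [0, 0, 0], "turn": 0, "jaw": 0.55},
])

```text
clock: 26.48
tool_pos: [0.629, -0.0817, 0.0457]
eef_rot: [0.996, 0.091, 0.0, -0.0]
contact_force: [-0.3, 0.7, 0.1]
opening: 0.497
```

Call:
send_rows([
  {"delta_pos": [0, 0, 0], "turn": 0, "jaw": 0.55},
  {"delta_pos": [0, 0, 0], "turn": 0, "jaw": 0.55},
  {"delta_pos": [0, 0, 0], "turn": 0, "jaw": 0.55},
])

```text
clock: 26.73
tool_pos: [0.6289, -0.0816, 0.0456]
eef_rot: [0.996, 0.091, -0.0, -0.0]
contact_force: [0.3, -0.3, -1.0]
opening: 0.452
```

```bash
python3 - <<'E'
from h import *
goal(.6292,-.0814,.045)
im=vision.snapshot('wrist');cv2.imwrite('pics/w11.png',im)
E
```

```text
t 26.73 pos [ 0.6289 -0.0816  0.0456] z-axis [-0.e+00  1.e-04 -1.e+00] F [ 0.3 -0.3 -1. ] open 0.452 | delta cm [ 0.03 -0.02  0.06] turn 0.0 dist 0.1
```

View pics/w11.png

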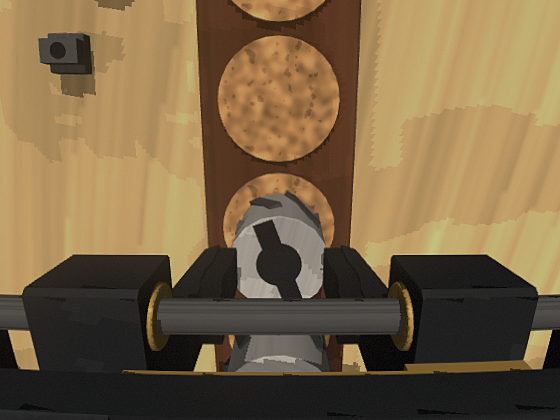

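The fingers now pass through the 48 as well (0.452 = 40 mm), which they held properly at 0.524 earlier. So finger contact has been lost for everything since the second release. I back out, cycle the gripper fully shut and open in free air, and test again.

Call:
send_rows([
  {"delta_pos": [0, 0, 0], "turn": 0, "jaw": 0.4},
  {"delta_pos": [0, 0, 0], "turn": 0, "jaw": 0.25},
  {"delta_pos": [0, 0, 0], "turn": 0, "jaw": 0.1},
  {"delta_pos": [0, 0, 0], "turn": 0, "jaw": 0},
  {"delta_pos": [0, 0, 0], "turn": 0, "jaw": 0},
  {"delta_pos": [0, 0, 0], "turn": 0, "jaw": 0},
  {"delta_pos": [0, 0, -2], "turn": 0, "jaw": 0},
  {"delta_pos": [0, 0, -5], "turn": 0, "jaw": 0},
], force=30)

```text
clock: 27.45
tool_pos: [0.6264, -0.0813, 0.0934]
eef_rot: [0.996, 0.091, -0.003, -0.001]
contact_force: [0.8, -0.3, -0.3]
opening: 0.999
```

Call:
send_rows([
  {"delta_pos": [0, 0, -2], "turn": 0, "jaw": 0},
  {"delta_pos": [0, 0, -4], "turn": 0, "jaw": 0},
  {"delta_pos": [0, 0, -4], "turn": 0, "jaw": 0},
])

```text
clock: 27.7
tool_pos: [0.6319, -0.082, 0.1398]
eef_rot: [0.996, 0.091, 0.004, 0.001]
contact_force: [-0.1, 0.6, 0.6]
opening: 0.999
```

```bash
python3 - <<'E'
from h import *
p=vision.camera_params('wrist'); im=vision.snapshot('wrist')
for d in nets.trace('wrist','mill_48_mid'):
    if d['score']<.3: continue
    x,f=fit_cyl(p,d['region'],.6285,-.0806,.024,.05,.015); print(d['score'],x.round(4),round(f,3))
goal(.502,.075,.14)
E
```

```text
0.68 [ 0.6293 -0.081 ] 0.042
t 27.8 pos [ 0.6293 -0.0817  0.1361] z-axis [ 0.0014 -0.     -1.    ] F [-0.   0.6  0. ] open 1.0 | delta cm [ -9.68 -17.72  -0.41] turn 0.0 dist 20.2
```

The 48 is undisturbed. I travel to the 28, cycling the jaws on the way.

Call:
send_rows([
  {"delta_pos": [-1, -2, -0.4], "turn": 0, "jaw": 1},
  {"delta_pos": [-2.8, -5.2, -0.4], "turn": 0, "jaw": 1},
  {"delta_pos": [-4.6, -8.5, -0.4], "turn": 0, "jaw": 1},
  {"delta_pos": [-6.4, -11.8, -0.4], "turn": 0, "jaw": 1},
  {"delta_pos": [-8, -14.8, -0.4], "turn": 0, "jaw": 1},
  {"delta_pos": [-9.2, -17, -0.4], "turn": 0, "jaw": 1},
  {"delta_pos": [-9.7, -17.8, -0.4], "turn": 0, "jaw": 1},
  {"delta_pos": [-9.7, -17.8, -0.4], "turn": 0, "jaw": 1},
])

```text
clock: 28.47
tool_pos: [0.499, 0.0778, 0.1387]
eef_rot: [0.996, 0.093, -0.002, -0.0]
contact_force: [-0.1, -0.1, -0.4]
opening: 0.413
```

Call:
send_rows([
  {"delta_pos": [0, 0, 0], "turn": 0, "jaw": 1},
  {"delta_pos": [0, 0, 0], "turn": 0, "jaw": 1},
  {"delta_pos": [0, 0, 0], "turn": 0, "jaw": 1},
  {"delta_pos": [0, 0, 0], "turn": 0, "jaw": 1},
])

```text
clock: 28.8
tool_pos: [0.5022, 0.0743, 0.1395]
eef_rot: [0.996, 0.09, 0.0, 0.0]
contact_force: [-0.2, 0.5, -0.8]
opening: 0.113
```

Call:
send_rows([
  {"delta_pos": [0, 0, 0], "turn": 0, "jaw": 0},
  {"delta_pos": [0, 0, 0], "turn": 0, "jaw": 0},
  {"delta_pos": [0, 0, 0], "turn": 0, "jaw": 0},
  {"delta_pos": [0, 0, 0], "turn": 0, "jaw": 0},
  {"delta_pos": [0, 0, 0], "turn": 0, "jaw": 0},
  {"delta_pos": [0, 0, 0], "turn": 0, "jaw": 0},
  {"delta_pos": [0, 0, 0], "turn": 0, "jaw": 0},
  {"delta_pos": [0, 0, 0], "turn": 0, "jaw": 0},
])

```text
clock: 29.47
tool_pos: [0.5013, 0.0759, 0.1396]
eef_rot: [0.996, 0.091, 0.0, -0.0]
contact_force: [1.1, -0.1, 0.1]
opening: 0.7
```

```bash
python3 - <<'E'
from h import *
goal(.5022,.075,.018)
E
```

```text
t 29.47 pos [0.5013 0.0759 0.1396] z-axis [ 1.e-04  1.e-04 -1.e+00] F [ 1.1 -0.1  0.1] open 0.7 | delta cm [ 0.08  0.1  12.16] turn 0.0 dist 12.2
```

Call:
send_rows([
  {"delta_pos": [0.1, 0.1, 3], "turn": 0, "jaw": 0.2},
  {"delta_pos": [0.1, 0.1, 6.5], "turn": 0, "jaw": 0.2},
  {"delta_pos": [0.1, 0.1, 9.5], "turn": 0, "jaw": 0.2},
  {"delta_pos": [0.1, 0.1, 11.5], "turn": 0, "jaw": 0.2},
  {"delta_pos": [0.1, 0.1, 12.1], "turn": 0, "jaw": 0.2},
  {"delta_pos": [0.1, 0.1, 12.1], "turn": 0, "jaw": 0.2},
  {"delta_pos": [0.1, 0.1, 12.1], "turn": 0, "jaw": 0.8},
  {"delta_pos": [0.1, 0.1, 12.1], "turn": 0, "jaw": 0.8},
], force=25)

```text
clock: 30.13
tool_pos: [0.5034, 0.0751, 0.0199]
eef_rot: [0.996, 0.091, 0.001, -0.0]
contact_force: [0.1, 0.6, -0.1]
opening: 0.672
```

Call:
send_rows([
  {"delta_pos": [0, 0, 0], "turn": 0, "jaw": 0.8},
  {"delta_pos": [0, 0, 0], "turn": 0, "jaw": 0.8},
  {"delta_pos": [0, 0, 0], "turn": 0, "jaw": 0.8},
  {"delta_pos": [0, 0, 0], "turn": 0, "jaw": 0.8},
  {"delta_pos": [0, 0, 0], "turn": 0, "jaw": 0.8},
  {"delta_pos": [0, 0, 0], "turn": 0, "jaw": 0.8},
])

```text
clock: 30.63
tool_pos: [0.5025, 0.075, 0.0188]
eef_rot: [0.996, 0.091, 0.0, -0.0]
contact_force: [0.7, -0.8, 0.2]
opening: 0.222
```

Still no stop. A small lift will show whether anything is carried.

Call:
send_rows([
  {"delta_pos": [0, 0, 0], "turn": 0, "jaw": 0.8},
  {"delta_pos": [0, 0, 0], "turn": 0, "jaw": 0.8},
  {"delta_pos": [0, 0, -0.3], "turn": 0, "jaw": 0.8},
  {"delta_pos": [0, 0, -0.8], "turn": 0, "jaw": 0.8},
  {"delta_pos": [0, 0, -1.0], "turn": 0, "jaw": 0.8},
  {"delta_pos": [0, 0, -1.0], "turn": 0, "jaw": 0.8},
])

```text
clock: 31.13
tool_pos: [0.5028, 0.075, 0.0293]
eef_rot: [0.996, 0.091, 0.001, -0.0]
contact_force: [0.4, 0.1, -0.1]
opening: 0.2
```

```bash
python3 - <<'E'
from h import *
goal(.5022,.075,.018)
im=vision.snapshot('wrist');cv2.imwrite('pics/w12.png',im)
im=vision.snapshot('scene');cv2.imwrite('pics/s12.png',cv2.resize(im[130:250,220:400],None,fx=4,fy=4,interpolation=cv2.INTER_CUBIC))
E
```

```text
t 31.13 pos [0.5028 0.075  0.0293] z-axis [ 1.1e-03  3.0e-04 -1.0e+00] F [ 0.4  0.1 -0.1] open 0.2 | delta cm [-0.06 -0.01  1.13] turn 0.0 dist 1.1
```

View pics/s12.png

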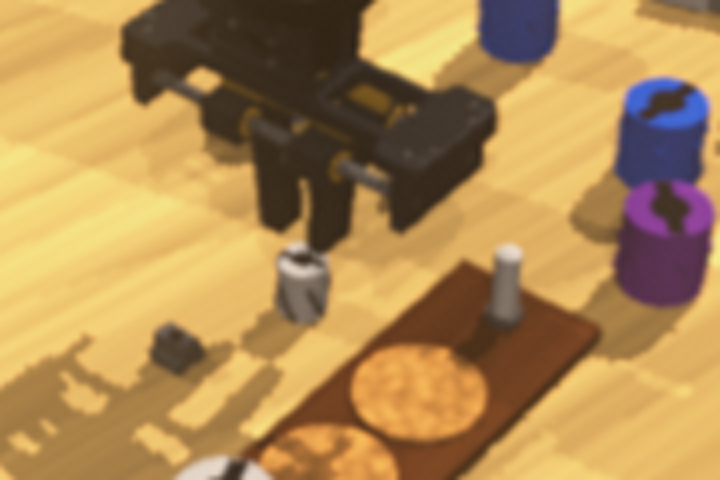

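View pics/w12.png

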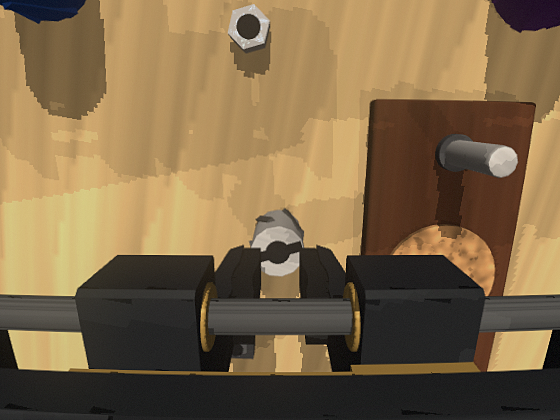

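In the scene view the fingertips appear above and behind the cutter rather than around it. I check where they really are against the reported pose.

```bash
python3 - <<'E'
from h import *
s=r.get_state();t=s['tool_pos']; im=vision.snapshot('scene')
S=8;u,v=proj('scene',[[*t[:2],.03]])[0].astype(int);x0,y0=u-50,v-50
big=cv2.resize(im[y0:y0+72,x0:x0+96],None,fx=S,fy=S,interpolation=cv2.INTER_CUBIC)
def pl(P,c):
    q=((proj('scene',P)-[x0,y0]+.5)*S).astype(int); cv2.polylines(big,[cv2.convexHull(q)],True,c,1)
pl(cyl_pts(.502,.075,.014,.034),(0,0,255))
ax=np.array([np.cos(YAW),np.sin(YAW),0]);ay=np.array([-ax[1],ax[0],0])
g=s['opening']*.044
for sg in(1,-1):
    pl([t*[1,1,0]+sg*ax*a+ay*b+[0,0,z] for a in(g,g+.0175) for b in(-.009,.009) for z in(t[2]-.011,t[2]+.04)],(0,255,0))
p=vision.camera_params('scene')['extrinsics'];print('cam',-p[:3,:3].T@p[:3,3], s['opening'])
cv2.imwrite('pics/s13.png',big)
E
```

```text
cam [ 1.15617052 -0.49246066  0.77606945] 0.20028183648524586
```

View pics/s13.png

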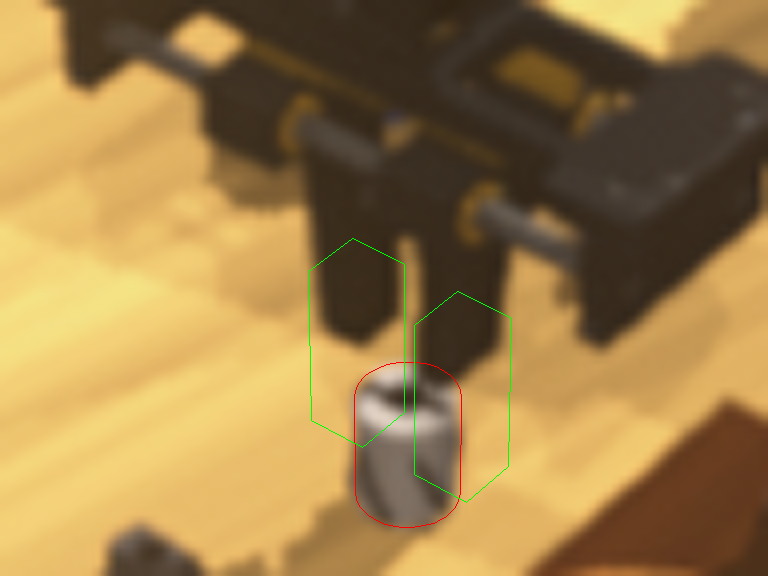

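The fingers really are roughly 35 mm higher than the reported pose (green): they close in the air above the cutter. So nothing passes through anything; the height reading must be off. I quantify it by solving for the camera offset from known things in the wrist picture and from the scene.

```bash
python3 - <<'E'
from h import *
from scipy.optimize import minimize
s=r.get_state();p=vision.camera_params('wrist'); im=vision.snapshot('wrist')
T=p['extrinsics'];C=-T[:3,:3].T@T[:3,3]
print('wrist cam centre',C.round(4),'tool',s['tool_pos'].round(4),'q',s['q'].round(3))
ds=[d for d in nets.trace('wrist','mill_28_mid') if d['score']>.3]; m=ds[0]['region'].astype(np.float32)
def f(o):
    q=dict(p);E=T.copy();E[:3,3]=T[:3,3]-T[:3,:3]@(np.array(o)/100);q['extrinsics']=E
    return np.abs(cyl_mask(q,.502,.075,.014,.034)-m).sum()/m.sum()
for z in(0,1,2,3,4,5): 
    o=minimize(lambda a:f([a[0],a[1],z]),[0,0],method='Nelder-Mead',options=dict(initial_simplex=[[0,0],[1,0],[0,1]])); print(z,o.x.round(2),round(o.fun,3))
print('post top proj',proj(p,[[.5875,.1408,.057]]),'post foot',proj(p,[[.5875,.1408,.012]]))
E
```

```text
wrist cam centre [0.4918 0.1398 0.1979] tool [0.5025 0.075  0.0287] q [-0.236  0.862 -0.006  2.051  0.018  0.229 -0.074]
0 [-0.08 -0.06] 0.142
1 [-0.17  0.26] 0.15
2 [-0.25  0.51] 0.189
3 [-0.32  0.76] 0.233
4 [-0.39  1.03] 0.28
5 [-0.43  1.31] 0.33
post top proj [[503.75009026 161.80208585]] post foot [[452.64795845 151.61639425]]
```

```bash
python3 - <<'E'
from h import *
s=r.get_state();t=s['tool_pos'];p=vision.camera_params('wrist'); im=vision.snapshot('wrist')
ax=np.array([np.cos(YAW),np.sin(YAW),0]);ay=np.array([-ax[1],ax[0],0]);g=s['opening']*.044
print(s['opening'],'tcp px',proj(p,[t]),'28 top',proj(p,[[.502,.075,.034]]),'base',proj(p,[[.502,.075,0]]))
for c,dz in(((0,255,0),0),((0,0,255),.035)):
  for sg in(1,-1):
    q=proj(p,[t+sg*ax*a+ay*b+[0,0,z+dz] for a in(g,g+.0175) for b in(-.009,.009) for z in(-.011,.04)]).astype(int)
    cv2.polylines(im,[cv2.convexHull(q)],True,c,1)
cv2.imwrite('pics/w14.png',cv2.resize(im[190:400,150:420],None,fx=2.8,fy=2.8,interpolation=cv2.INTER_CUBIC))
E
```

```text
0.20226123337367224 tcp px [[277.24212689 248.15788671]] 28 top [[276.50545459 251.89921714]] base [[277.03726709 230.89899137]]
```

View pics/w14.png

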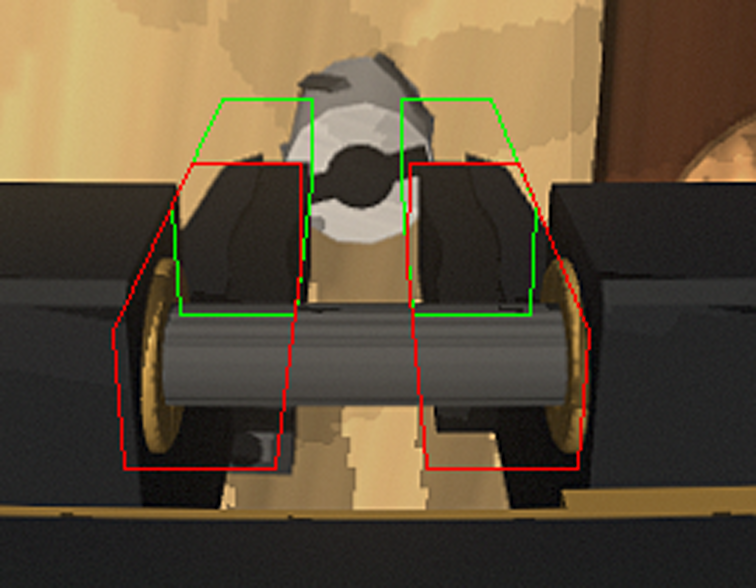

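This explains it. The rendered fingertips match the red outline, about 35 mm behind where the stated tool frame puts them. So the 48 and 58 were held only by their top 5–10 mm, and the 28 and 38 were never reached. The body also sits about 64 mm behind the tips, as specified. I now open and go lower on the 28 in checked steps, aiming for tips about 8 mm above the bench.

Call:
send_rows([
  {"delta_pos": [0, 0, 0], "turn": 0, "jaw": 0.2},
  {"delta_pos": [0, 0, 0], "turn": 0, "jaw": 0.2},
  {"delta_pos": [0, 0, 0], "turn": 0, "jaw": 0.2},
  {"delta_pos": [0, 0, 0], "turn": 0, "jaw": 0.2},
  {"delta_pos": [0, 0, 0], "turn": 0, "jaw": 0.2},
  {"delta_pos": [0, 0, 0], "turn": 0, "jaw": 0.2},
  {"delta_pos": [0, 0, 0], "turn": 0, "jaw": 0.2},
  {"delta_pos": [0, 0, 0], "turn": 0, "jaw": 0.2},
])

```text
clock: 32.1
tool_pos: [0.5024, 0.075, 0.0286]
eef_rot: [0.996, 0.091, -0.0, -0.0]
contact_force: [-0.1, -0.6, -0.4]
opening: 0.777
```

Call:
send_rows([
  {"delta_pos": [-0.05, 0, 1], "turn": 0, "jaw": 0.2},
  {"delta_pos": [-0.05, 0, 2], "turn": 0, "jaw": 0.2},
  {"delta_pos": [-0.05, 0, 2.7], "turn": 0, "jaw": 0.2},
  {"delta_pos": [-0.05, 0, 3], "turn": 0, "jaw": 0.2},
  {"delta_pos": [-0.05, 0, 3], "turn": 0, "jaw": 0.2},
])

```text
clock: 32.52
tool_pos: [0.5011, 0.0748, -0.0027]
eef_rot: [0.996, 0.091, -0.001, 0.0]
contact_force: [-0.0, 0.6, -0.1]
opening: 0.8
```

```bash
cat >> h.py <<'E'
def fing(fn,cut,dz=.0355):
    s=r.get_state();t=s['tool_pos']+[0,0,dz]; im=vision.snapshot('scene')
    S=8;u,v=proj('scene',[[*t[:2],t[2]]])[0].astype(int);x0,y0=u-50,v-36
    big=cv2.resize(im[y0:y0+72,x0:x0+96],None,fx=S,fy=S,interpolation=cv2.INTER_CUBIC)
    def pl(P,c):
        q=((proj('scene',P)-[x0,y0]+.5)*S).astype(int); cv2.polylines(big,[cv2.convexHull(q)],True,c,1)
    pl(cyl_pts(*cut),(0,0,255))
    ax=np.array([np.cos(YAW),np.sin(YAW),0]);ay=np.array([-ax[1],ax[0],0]);g=s['opening']*.044
    for sg in(1,-1):
        pl([t+sg*ax*a+ay*b+[0,0,z] for a in(g,g+.0175) for b in(-.009,.009) for z in(-.011,.03)],(0,255,0))
    cv2.imwrite(fn,big)
E
python3 - <<'E'
from h import *
goal(.5022,.075,-.0165)
fing('pics/s15.png',(.502,.075,.014,.034))
E
```

```text
t 32.52 pos [ 0.5011  0.0748 -0.0027] z-axis [-2.2e-03 -4.0e-04 -1.0e+00] F [-0.   0.6 -0.1] open 0.8 | delta cm [ 0.12 -0.    1.38] turn 0.0 dist 1.4
```

View pics/s15.png

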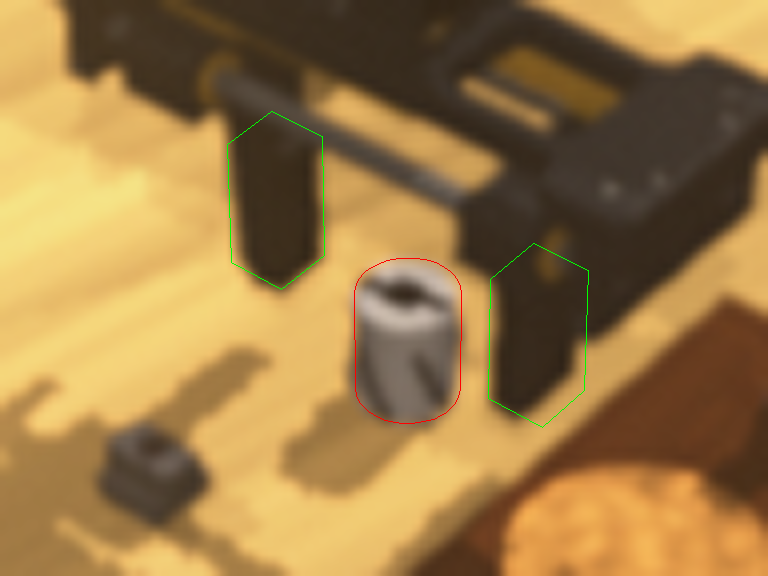

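With a 35.5 mm offset the outlines match the real fingers, whose tips are now about 22 mm above the bench beside the cutter. Another 12 mm down, then close.

Call:
send_rows([
  {"delta_pos": [0.1, 0, 0.5], "turn": 0, "jaw": 0.2},
  {"delta_pos": [0.1, 0, 0.9], "turn": 0, "jaw": 0.2},
  {"delta_pos": [0.1, 0, 1.2], "turn": 0, "jaw": 0.3},
  {"delta_pos": [0.1, 0, 1.2], "turn": 0, "jaw": 0.5},
  {"delta_pos": [0.1, 0, 1.2], "turn": 0, "jaw": 0.6},
  {"delta_pos": [0.1, 0, 1.2], "turn": 0, "jaw": 0.65},
  {"delta_pos": [0.1, 0, 1.2], "turn": 0, "jaw": 0.65},
  {"delta_pos": [0.1, 0, 1.2], "turn": 0, "jaw": 0.85},
], force=20)

```text
clock: 33.23
tool_pos: [0.503, 0.0751, -0.0132]
eef_rot: [0.996, 0.091, 0.0, -0.0]
contact_force: [1.0, 0.2, 0.5]
opening: 0.372
```

Call:
send_rows([
  {"delta_pos": [0, 0, 0], "turn": 0, "jaw": 0.85},
  {"delta_pos": [0, 0, 0], "turn": 0, "jaw": 0.85},
  {"delta_pos": [0, 0, 0], "turn": 0, "jaw": 0.85},
  {"delta_pos": [0, 0, 0], "turn": 0, "jaw": 0.85},
])

```text
clock: 33.57
tool_pos: [0.5029, 0.0751, -0.0132]
eef_rot: [0.996, 0.091, 0.0, -0.0]
contact_force: [-0.5, 1.0, 2.7]
opening: 0.309
```

```bash
python3 - <<'E'
from h import *
goal(.6014,.067,.09)
E
```

```text
t 33.57 pos [ 0.5029  0.0751 -0.0132] z-axis [ 0.e+00  1.e-04 -1.e+00] F [-0.5  1.   2.7] open 0.309 | delta cm [  9.54   2.58 -10.32] turn 0.0 dist 14.3
```

The opening stopped at 0.309, about 27 mm, so the 28 is held. Lift and carry to the pad by the post.

Call:
send_rows([
  {"delta_pos": [0, 0, -0.5], "turn": 0, "jaw": 0.85},
  {"delta_pos": [0, 0, -2], "turn": 0, "jaw": 0.85},
  {"delta_pos": [0, 0, -4.5], "turn": 0, "jaw": 0.85},
  {"delta_pos": [0.5, 0.1, -7], "turn": 0, "jaw": 0.85},
  {"delta_pos": [2, 0.6, -9], "turn": 0, "jaw": 0.85},
  {"delta_pos": [4.5, 1.2, -10], "turn": 0, "jaw": 0.85},
  {"delta_pos": [7, 1.9, -10], "turn": 0, "jaw": 0.85},
  {"delta_pos": [9, 2.4, -10], "turn": 0, "jaw": 0.85},
])

```text
clock: 34.23
tool_pos: [0.5983, 0.0675, 0.0883]
eef_rot: [0.996, 0.091, 0.002, -0.0]
contact_force: [0.5, -1.0, -1.6]
opening: 0.307
```

Call:
send_rows([
  {"delta_pos": [0.5, 0.2, 0], "turn": 0, "jaw": 0.85},
  {"delta_pos": [0.5, 0.2, 0], "turn": 0, "jaw": 0.85},
  {"delta_pos": [0.5, 0.2, 0], "turn": 0, "jaw": 0.85},
  {"delta_pos": [0.5, 0.2, 0], "turn": 0, "jaw": 0.85},
])

```text
clock: 34.57
tool_pos: [0.5989, 0.0669, 0.0862]
eef_rot: [0.996, 0.091, -0.002, -0.0]
contact_force: [0.1, -0.8, -0.4]
opening: 0.308
```

```bash
python3 - <<'E'
from h import *
goal(.6014,.067,.0018)
im=vision.snapshot('wrist');cv2.imwrite('pics/w16.png',im)
E
```

```text
t 34.57 pos [0.5989 0.0669 0.0862] z-axis [-3.1e-03 -2.0e-04 -1.0e+00] F [ 0.1 -0.8 -0.4] open 0.308 | delta cm [0.27 0.04 8.43] turn 0.1 dist 8.4
```

View pics/w16.png

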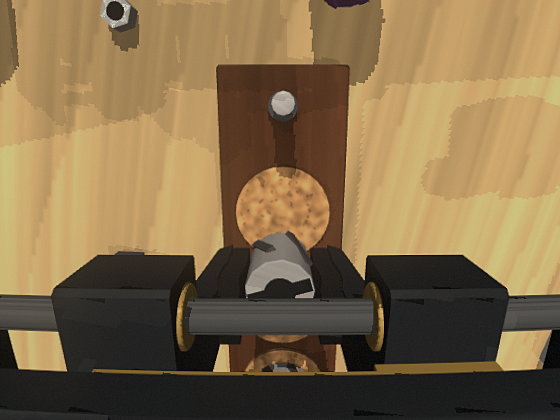

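Call:
send_rows([
  {"delta_pos": [0.1, 0, 1.5], "turn": 0, "jaw": 0.85},
  {"delta_pos": [0.1, 0, 3.5], "turn": 0, "jaw": 0.85},
  {"delta_pos": [0.1, 0, 5.5], "turn": 0, "jaw": 0.85},
  {"delta_pos": [0.1, 0, 6.8], "turn": 0, "jaw": 0.85},
  {"delta_pos": [0.1, 0, 7.5], "turn": 0, "jaw": 0.85},
  {"delta_pos": [0.1, 0, 7.5], "turn": 0, "jaw": 0.85},
  {"delta_pos": [0.1, 0, 7.5], "turn": 0, "jaw": 0.85},
  {"delta_pos": [0.1, 0, 7.5], "turn": 0, "jaw": 0.85},
])

```text
clock: 35.28
tool_pos: [0.6027, 0.0671, 0.0125]
eef_rot: [0.996, 0.091, 0.001, -0.0]
contact_force: [0.2, -0.4, -0.6]
opening: 0.31
```

```bash
python3 - <<'E'
from h import *
goal(.6014,.067,.0018)
E
```

```text
t 35.28 pos [0.6027 0.0671 0.0125] z-axis [ 1.5e-03  3.0e-04 -1.0e+00] F [ 0.2 -0.4 -0.6] open 0.31 | delta cm [-0.13 -0.02  1.07] turn 0.0 dist 1.1
```

Call:
send_rows([
  {"delta_pos": [-0.1, 0, 0.4], "turn": 0, "jaw": 0.85},
  {"delta_pos": [-0.1, 0, 0.7], "turn": 0, "jaw": 0.85},
  {"delta_pos": [-0.1, 0, 0.9], "turn": 0, "jaw": 0.85},
  {"delta_pos": [-0.1, 0, 1.0], "turn": 0, "jaw": 0.85},
  {"delta_pos": [-0.1, 0, 1.0], "turn": 0, "jaw": 0.85},
  {"delta_pos": [-0.1, 0, 1.0], "turn": 0, "jaw": 0.85},
])

```text
clock: 35.78
tool_pos: [0.601, 0.0667, 0.0018]
eef_rot: [0.996, 0.091, -0.0, -0.0]
contact_force: [-0.5, -1.0, 2.0]
opening: 0.308
```

```bash
python3 - <<'E'
from h import *
goal(.6014,.067,.0018)
E
```

```text
t 35.78 pos [0.601  0.0667 0.0018] z-axis [-1.e-04  0.e+00 -1.e+00] F [-0.5 -1.   2. ] open 0.308 | delta cm [ 0.05 -0.02 -0.  ] turn 0.0 dist 0.1
```

Call:
send_rows([
  {"delta_pos": [0, 0, 0], "turn": 0, "jaw": 0.65},
  {"delta_pos": [0, 0, 0], "turn": 0, "jaw": 0.6},
  {"delta_pos": [0, 0, 0], "turn": 0, "jaw": 0.5},
  {"delta_pos": [0, 0, 0], "turn": 0, "jaw": 0.4},
  {"delta_pos": [0, 0, 0], "turn": 0, "jaw": 0.3},
  {"delta_pos": [0, 0, 0], "turn": 0, "jaw": 0.3},
  {"delta_pos": [0, 0, 0], "turn": 0, "jaw": 0.3},
])

```text
clock: 36.37
tool_pos: [0.601, 0.0668, 0.0016]
eef_rot: [0.996, 0.091, 0.0, -0.0]
contact_force: [-0.3, -1.4, 1.2]
opening: 0.702
```

Call:
send_rows([
  {"delta_pos": [0, 0, -1], "turn": 0, "jaw": 0.3},
  {"delta_pos": [0, 0, -3], "turn": 0, "jaw": 0.3},
  {"delta_pos": [0, 0, -6], "turn": 0, "jaw": 0.2},
  {"delta_pos": [0, 0, -9], "turn": 0, "jaw": 0.1},
  {"delta_pos": [0, 0, -12], "turn": 0, "jaw": 0},
  {"delta_pos": [0, 0, -13], "turn": 0, "jaw": 0},
  {"delta_pos": [0, 0, -13], "turn": 0, "jaw": 0},
])

```text
clock: 36.95
tool_pos: [0.6033, 0.067, 0.1351]
eef_rot: [0.996, 0.091, 0.003, -0.0]
contact_force: [0.6, -0.6, -0.7]
opening: 0.997
```

```bash
python3 - <<'E'
from h import *
p=vision.camera_params('wrist'); im=vision.snapshot('wrist')
for d in nets.trace('wrist','mill_28_mid'):
    if d['score']<.3: continue
    x,f=fit_cyl(p,d['region'],.6014,.067,.014,.034,.015); print(d['score'],x.round(4),round(f,3))
cv2.imwrite('pics/w17.png',im)
goal(.4363,-.2455,.1)
E
```

```text
t 37.05 pos [0.6006 0.0667 0.1315] z-axis [-3.e-04  0.e+00 -1.e+00] F [ 0.1 -0.7 -0.6] open 0.998 | delta cm [-21.83  27.72   3.15] turn 0.0 dist 35.4
```

View pics/w17.png

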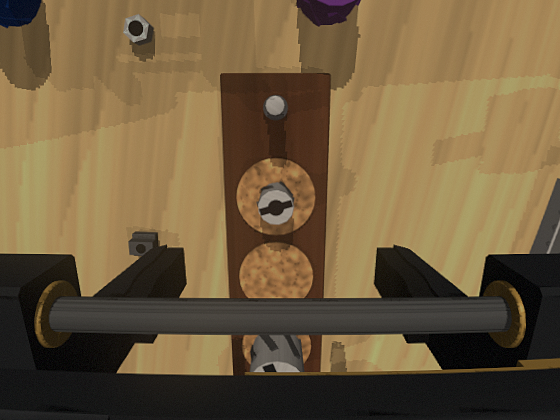

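The 28 stands at (275,205) in the middle of the pad next to the post (275,107). Now the 38.

Call:
send_rows([
  {"delta_pos": [-1.3, 1.7, 0], "turn": 0, "jaw": 0},
  {"delta_pos": [-3.5, 4.5, 0], "turn": 0, "jaw": 0},
  {"delta_pos": [-5.8, 7.4, 0], "turn": 0, "jaw": 0},
  {"delta_pos": [-8.2, 10.4, 0], "turn": 0, "jaw": 0},
  {"delta_pos": [-10.6, 13.4, 0], "turn": 0, "jaw": 0},
  {"delta_pos": [-13, 16.5, 0.5], "turn": 0, "jaw": 0},
  {"delta_pos": [-15.4, 19.5, 1], "turn": 0, "jaw": 0},
  {"delta_pos": [-17.8, 22.5, 1.5], "turn": 0, "jaw": 0},
])

```text
clock: 37.72
tool_pos: [0.4645, -0.1877, 0.1148]
eef_rot: [0.996, 0.091, -0.002, -0.001]
contact_force: [-0.2, -0.2, -0.4]
opening: 0.999
```

Call:
send_rows([
  {"delta_pos": [-2.3, 2.9, 1], "turn": 0, "jaw": 0},
  {"delta_pos": [-3.7, 4.8, 1.5], "turn": 0, "jaw": 0},
  {"delta_pos": [-4, 5.2, 1.5], "turn": 0, "jaw": 0},
  {"delta_pos": [-4, 5.2, 1.5], "turn": 0, "jaw": 0},
  {"delta_pos": [-4, 5.2, 1.5], "turn": 0, "jaw": 0},
  {"delta_pos": [-4, 5.2, 1.5], "turn": 0, "jaw": 0},
])

```text
clock: 38.22
tool_pos: [0.438, -0.2431, 0.1012]
eef_rot: [0.996, 0.093, 0.0, -0.001]
contact_force: [0.1, 0.3, -0.5]
opening: 0.999
```

```bash
python3 - <<'E'
from h import *
goal(.4363,-.2452,.04)
E
```

```text
t 38.22 pos [ 0.438  -0.2431  0.1012] z-axis [ 3.0e-04  1.7e-03 -1.0e+00] F [ 0.1  0.3 -0.5] open 0.999 | delta cm [-0.21  0.19  6.12] turn 0.2 dist 6.1
```

Call:
send_rows([
  {"delta_pos": [-0.2, 0.2, 2], "turn": 0, "jaw": 0},
  {"delta_pos": [-0.2, 0.2, 4.5], "turn": 0, "jaw": 0},
  {"delta_pos": [-0.2, 0.2, 6.3], "turn": 0, "jaw": 0},
  {"delta_pos": [-0.2, 0.2, 7], "turn": 0, "jaw": 0},
  {"delta_pos": [-0.2, 0.2, 7], "turn": 0, "jaw": 0},
  {"delta_pos": [-0.2, 0.2, 7], "turn": 0, "jaw": 0},
], force=25)

```text
clock: 38.72
tool_pos: [0.436, -0.2465, 0.0318]
eef_rot: [0.996, 0.092, 0.0, -0.0]
contact_force: [0.6, 0.4, -0.7]
opening: 1.0
```

```bash
python3 - <<'E'
from h import *
goal(.4363,-.2452,-.011)
E
```

```text
t 38.72 pos [ 0.436  -0.2465  0.0318] z-axis [ 1.e-04  5.e-04 -1.e+00] F [ 0.6  0.4 -0.7] open 1.0 | delta cm [ 0.05 -0.12  4.28] turn 0.1 dist 4.3
```

Call:
send_rows([
  {"delta_pos": [0, -0.1, 1], "turn": 0, "jaw": 0},
  {"delta_pos": [0, -0.1, 2.5], "turn": 0, "jaw": 0},
  {"delta_pos": [0, -0.1, 3.7], "turn": 0, "jaw": 0},
  {"delta_pos": [0, -0.1, 4.2], "turn": 0, "jaw": 0},
  {"delta_pos": [0, -0.1, 4.2], "turn": 0, "jaw": 0.2},
  {"delta_pos": [0, -0.1, 4.2], "turn": 0, "jaw": 0.4},
  {"delta_pos": [0, -0.1, 4.2], "turn": 0, "jaw": 0.5},
  {"delta_pos": [0, -0.1, 4.2], "turn": 0, "jaw": 0.5},
])

```text
clock: 39.38
tool_pos: [0.4357, -0.2468, -0.0097]
eef_rot: [0.996, 0.091, 0.001, 0.0]
contact_force: [0.5, -0.2, 0.5]
opening: 0.72
```

Call:
send_rows([
  {"delta_pos": [0, 0, 0], "turn": 0, "jaw": 0.55},
  {"delta_pos": [0, 0, 0], "turn": 0, "jaw": 0.75},
  {"delta_pos": [0, 0, 0], "turn": 0, "jaw": 0.75},
  {"delta_pos": [0, 0, 0], "turn": 0, "jaw": 0.75},
  {"delta_pos": [0, 0, 0], "turn": 0, "jaw": 0.75},
  {"delta_pos": [0, 0, 0], "turn": 0, "jaw": 0.75},
])

```text
clock: 39.88
tool_pos: [0.4354, -0.2466, -0.0103]
eef_rot: [0.996, 0.091, 0.0, 0.0]
contact_force: [0.4, 0.4, 2.3]
opening: 0.423
```

```bash
python3 - <<'E'
from h import *
goal(.615,-.0068,.1)
E
```

```text
t 39.88 pos [ 0.4354 -0.2466 -0.0103] z-axis [ 4.e-04 -1.e-04 -1.e+00] F [0.4 0.4 2.3] open 0.423 | delta cm [ 22.02 -20.32 -11.02] turn 0.0 dist 31.9
```

The opening stopped at 0.423, about 37 mm, so the 38 is held. Lift well clear.

Call:
send_rows([
  {"delta_pos": [0, 0, -0.5], "turn": 0, "jaw": 0.75},
  {"delta_pos": [0, 0, -2], "turn": 0, "jaw": 0.75},
  {"delta_pos": [0, 0, -4.5], "turn": 0, "jaw": 0.75},
  {"delta_pos": [0, 0, -7.5], "turn": 0, "jaw": 0.75},
  {"delta_pos": [0, 0, -10], "turn": 0, "jaw": 0.75},
  {"delta_pos": [0, 0, -11.5], "turn": 0, "jaw": 0.75},
  {"delta_pos": [0, 0, -12], "turn": 0, "jaw": 0.75},
  {"delta_pos": [0.5, -0.5, -12], "turn": 0, "jaw": 0.75},
], force=30)

```text
clock: 40.55
tool_pos: [0.4386, -0.2423, 0.1106]
eef_rot: [0.996, 0.09, 0.0, 0.001]
contact_force: [0.5, -0.1, -1.6]
opening: 0.424
```

Call:
send_rows([
  {"delta_pos": [1.5, -1.3, 0], "turn": 0, "jaw": 0.75},
  {"delta_pos": [4, -3.6, 0], "turn": 0, "jaw": 0.75},
  {"delta_pos": [6.5, -6, 0], "turn": 0, "jaw": 0.75},
  {"delta_pos": [9, -8.3, 0], "turn": 0, "jaw": 0.75},
  {"delta_pos": [11.5, -10.6, 0], "turn": 0, "jaw": 0.75},
  {"delta_pos": [14, -12.9, 0], "turn": 0, "jaw": 0.75},
  {"delta_pos": [16.5, -15.2, 0], "turn": 0, "jaw": 0.75},
  {"delta_pos": [18.7, -17.2, 0], "turn": 0, "jaw": 0.75},
])

```text
clock: 41.22
tool_pos: [0.5919, -0.0341, 0.1076]
eef_rot: [0.996, 0.092, -0.001, -0.001]
contact_force: [0.7, 0.5, -1.4]
opening: 0.423
```

```bash
python3 - <<'E'
from h import *
goal(.615,-.008,.1)
E
```

```text
t 41.22 pos [ 0.5919 -0.0341  0.1076] z-axis [-0.0027  0.0011 -1.    ] F [ 0.7  0.5 -1.4] open 0.423 | delta cm [ 2.75 -2.14  0.76] turn 0.2 dist 3.6
```

Call:
send_rows([
  {"delta_pos": [1.5, -1.2, 0.3], "turn": 0, "jaw": 0.75},
  {"delta_pos": [2.4, -1.9, 0.7], "turn": 0, "jaw": 0.75},
  {"delta_pos": [2.7, -2.1, 0.7], "turn": 0, "jaw": 0.75},
  {"delta_pos": [2.7, -2.1, 0.7], "turn": 0, "jaw": 0.75},
  {"delta_pos": [2.7, -2.1, 0.7], "turn": 0, "jaw": 0.75},
  {"delta_pos": [2.7, -2.1, 0.7], "turn": 0, "jaw": 0.75},
])

```text
clock: 41.72
tool_pos: [0.6134, -0.0144, 0.1023]
eef_rot: [0.996, 0.09, -0.001, 0.001]
contact_force: [-0.0, -1.0, -1.6]
opening: 0.419
```

```bash
python3 - <<'E'
from h import *
goal(.615,-.008,.0047)
im=vision.snapshot('wrist');cv2.imwrite('pics/w18.png',im)
E
```

```text
t 41.72 pos [ 0.6134 -0.0144  0.1023] z-axis [-0.0017 -0.0015 -1.    ] F [-0.  -1.  -1.6] open 0.419 | delta cm [ 0.29 -0.61  9.76] turn -0.1 dist 9.8
```

View pics/w18.png

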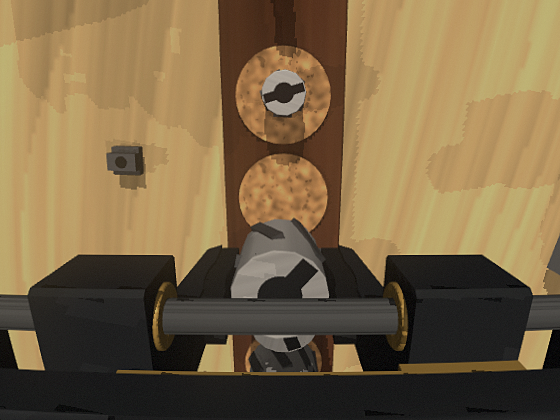

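The 38 is held at (280,290), with the second pad at (283,193) ahead of it and the 28 on the first at (284,93). Descending.

Call:
send_rows([
  {"delta_pos": [0.15, -0.4, 1.5], "turn": 0, "jaw": 0.75},
  {"delta_pos": [0.15, -0.4, 3.5], "turn": 0, "jaw": 0.75},
  {"delta_pos": [0.15, -0.4, 5.5], "turn": 0, "jaw": 0.75},
  {"delta_pos": [0.15, -0.4, 7], "turn": 0, "jaw": 0.75},
  {"delta_pos": [0.15, -0.4, 8], "turn": 0, "jaw": 0.75},
  {"delta_pos": [0.15, -0.4, 8.5], "turn": 0, "jaw": 0.75},
  {"delta_pos": [0.15, -0.4, 8.5], "turn": 0, "jaw": 0.75},
  {"delta_pos": [0.15, -0.4, 8.5], "turn": 0, "jaw": 0.75},
])

```text
clock: 42.43
tool_pos: [0.6157, -0.0083, 0.0181]
eef_rot: [0.996, 0.091, 0.0, 0.0]
contact_force: [0.1, 0.1, -2.0]
opening: 0.426
```

```bash
python3 - <<'E'
from h import *
goal(.615,-.008,.0047)
E
```

```text
t 42.43 pos [ 0.6157 -0.0083  0.0181] z-axis [ 7.e-04 -1.e-04 -1.e+00] F [ 0.1  0.1 -2. ] open 0.426 | delta cm [-0.06 -0.04  1.34] turn -0.0 dist 1.3
```

Call:
send_rows([
  {"delta_pos": [-0.05, 0, 0.5], "turn": 0, "jaw": 0.75},
  {"delta_pos": [-0.05, 0, 0.9], "turn": 0, "jaw": 0.75},
  {"delta_pos": [-0.05, 0, 1.15], "turn": 0, "jaw": 0.75},
  {"delta_pos": [-0.05, 0, 1.3], "turn": 0, "jaw": 0.75},
  {"delta_pos": [-0.05, 0, 1.3], "turn": 0, "jaw": 0.75},
  {"delta_pos": [-0.05, 0, 1.3], "turn": 0, "jaw": 0.75},
])

```text
clock: 42.93
tool_pos: [0.6148, -0.0079, 0.0048]
eef_rot: [0.996, 0.091, 0.0, -0.0]
contact_force: [-1.5, 0.6, 1.1]
opening: 0.422
```

In contact, so I release, rise, and back away.

Call:
send_rows([
  {"delta_pos": [0, 0, 0], "turn": 0, "jaw": 0.55},
  {"delta_pos": [0, 0, 0], "turn": 0, "jaw": 0.5},
  {"delta_pos": [0, 0, 0], "turn": 0, "jaw": 0.4},
  {"delta_pos": [0, 0, 0], "turn": 0, "jaw": 0.3},
  {"delta_pos": [0, 0, 0], "turn": 0, "jaw": 0.2},
  {"delta_pos": [0, 0, 0], "turn": 0, "jaw": 0.2},
  {"delta_pos": [0, 0, 0], "turn": 0, "jaw": 0.2},
])

```text
clock: 43.52
tool_pos: [0.6149, -0.008, 0.0046]
eef_rot: [0.996, 0.091, 0.0, -0.0]
contact_force: [0.1, 0.4, 0.1]
opening: 0.802
```

Call:
send_rows([
  {"delta_pos": [0, 0, -1], "turn": 0, "jaw": 0.2},
  {"delta_pos": [0, 0, -3], "turn": 0, "jaw": 0.2},
  {"delta_pos": [0, 0, -6], "turn": 0, "jaw": 0.1},
  {"delta_pos": [0, 0, -9.5], "turn": 0, "jaw": 0},
  {"delta_pos": [0, 0, -13], "turn": 0, "jaw": 0},
  {"delta_pos": [0, 0, -16], "turn": 0, "jaw": 0},
  {"delta_pos": [-2, -1, -18], "turn": 0, "jaw": 0},
  {"delta_pos": [-5, -2, -19], "turn": 0, "jaw": 0},
])

```text
clock: 44.18
tool_pos: [0.5659, 0.0029, 0.1985]
eef_rot: [0.996, 0.091, 0.005, -0.0]
contact_force: [-0.3, -0.3, 0.4]
opening: 0.996
```

Call:
send_rows([
  {"delta_pos": [-3, -3, 0], "turn": 0, "jaw": 0},
  {"delta_pos": [-6, -6, 0], "turn": 0, "jaw": 0},
  {"delta_pos": [-9, -9, 0], "turn": 0, "jaw": 0},
  {"delta_pos": [-11, -12, 0], "turn": 0, "jaw": 0},
  {"delta_pos": [-12, -14, 0], "turn": 0, "jaw": 0},
  {"delta_pos": [-12, -14, 0], "turn": 0, "jaw": 0},
  {"delta_pos": [-12, -14, 0], "turn": 0, "jaw": 0},
  {"delta_pos": [-12, -14, 0], "turn": 0, "jaw": 0},
])

```text
clock: 44.85
tool_pos: [0.4196, 0.118, 0.1951]
eef_rot: [0.996, 0.091, 0.001, 0.0]
contact_force: [0.7, -0.3, -0.1]
opening: 0.995
```

```bash
python3 - <<'E'
from h import *
goal(.45,.15,.2)
G={'mill_28_mid':(.6014,.067,.014,.034,.015),'mill_38_mid':(.615,-.0068,.019,.042,.015),'mill_48_mid':(.6285,-.0806,.024,.05,.015),'mill_58_mid':(.642,-.1543,.029,.058,.015)}
for cam in('top','scene'):
    im=vision.snapshot(cam)
    for l,g in G.items():
        for d in nets.trace(cam,l):
            if d['score']<.25: continue
            x,f=fit_cyl(cam,d['region'],*g)
            if f<.5: print(cam,l,'off mm',((x-np.array(g[:2]))*1000).round(1),round(f,3))
    cv2.imwrite(f'pics/{cam}20.png',cv2.resize(im[80:360,100:460] if cam=='scene' else im[100:330,90:450],None,fx=2.1,fy=2.1,interpolation=cv2.INTER_CUBIC))
E
```

```text
t 44.85 pos [0.4196 0.118  0.1951] z-axis [ 0.0017  0.     -1.    ] F [ 0.7 -0.3 -0.1] open 0.995 | delta cm [ 3.57 -2.6  -0.48] turn -0.0 dist 4.4
top mill_28_mid off mm [ 0.5 -0.8] 0.103
top mill_38_mid off mm [ 1.8 -1. ] 0.064
top mill_48_mid off mm [ 1.3 -0.7] 0.063
top mill_58_mid off mm [0.4 0.5] 0.074
scene mill_28_mid off mm [ 0.1 -1.5] 0.1
scene mill_38_mid off mm [-0.  -1.8] 0.067
scene mill_48_mid off mm [-1.2 -2.2] 0.06
scene mill_58_mid off mm [-0.7 -1. ] 0.042
```

View pics/top20.png

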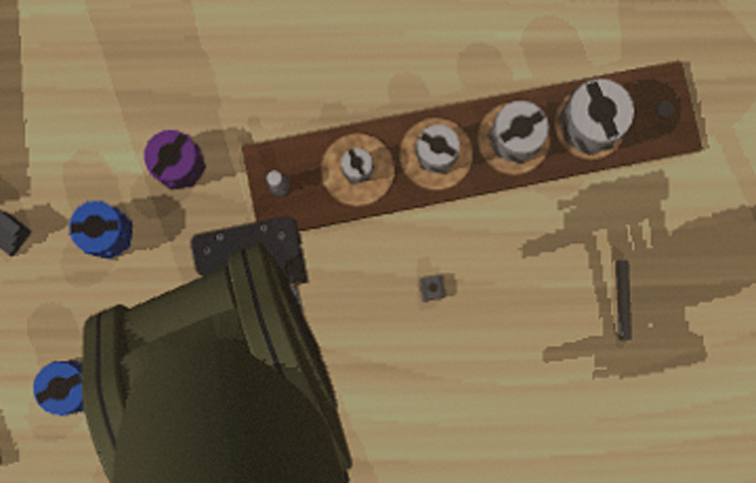

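View pics/scene20.png

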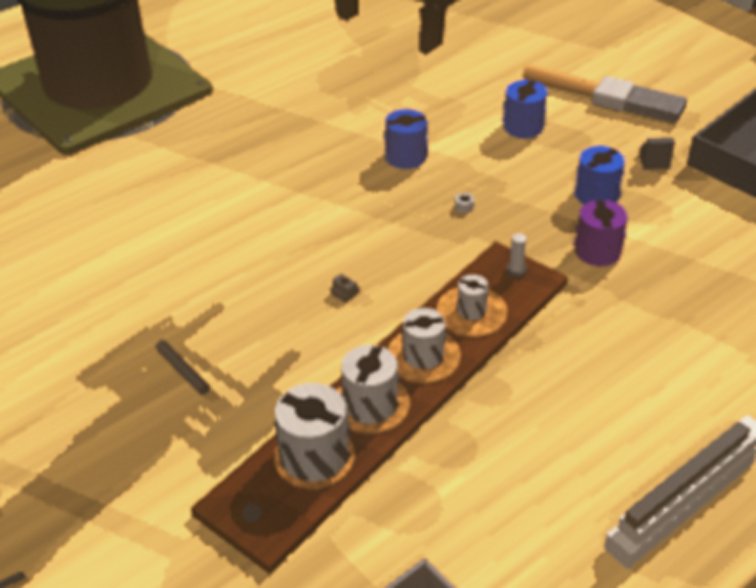

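Both views show all four steel cutters upright on their pads, in order 28, 38, 48, 58 away from the post. The gripper is high and clear, so I hand in.

```bash
python3 -c "
from h import *
print(order.finish_job(), r.get_state()['clock'])"
```

```text
the job is handed in; nothing more can be done
the job is handed in; nothing more can be done
```

All four steel cutters stand upright on the cork pads, in order 28, 38, 48, 58 from the post outwards. I handed the job in at about 45 s of the 106 s allowed.

**Last checks:** The top and scene cameras put every cutter within about 2.5 mm of its pad centre. Nothing toppled, the blue and purple look-alikes were left alone, and the gripper was open, raised and touching nothing.

**What disagreed:** The fingertips really sit about 35 mm further back along the tool than the stated tool frame says.
- **48 and 58:** they were held only near their tops, but both were placed safely.
- **28 and 38:** my first grips (two on the 28 and a third after a jaw cycle; three on the 38) closed in the air above them. I first took this for lost finger contact and test-closed over the 48; it was not disturbed. Comparing the scene picture with the reported pose showed the offset. I then gripped lower and placed both normally.
- **Wrist check of the 28:** the network gave no result in the wrist picture after I placed it, so its position rests on the top and scene fits and on viewing the picture.

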